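Fit the race battery from behind the bottles

TASK

The battery for the model car lies in the pit caddy behind three bottles: first clear all three bottles into the grey side tray, then fetch the battery and lower it gently into the battery place of the car, lying flat inside the blue stops. Only when it is in, put every bottle back in the middle of the pad of its own colour. Keep the bottles upright all the time, and leave the little green jar where it is.

Things in the scene. Friction and masses are not known exactly. Their poses are not given: they have to be found in the camera images.
- bottle_purple: loose white bottle with a purple cap and a purple band near its foot. Straight round body, 40 mm in diameter up to 76 mm above the foot: grip it there, fingertips 35 mm or more above the foot (clears all around); then a 26 mm cap, top at 100 mm. 60 to 120 g. Origin: centre of its underside, z up. Starts upright on the pad of its colour
- pad_purple: flat round purple pad, 64 mm in diameter, 4 mm thick, fixed on the floor of the pit caddy. Origin: centre of its underside (top 4 mm higher). The three pads lie in a straight row, 68 mm apart, in an order that changes. The row runs along one long side of the caddy
- bottle_blue: loose white bottle with a blue cap and a blue band near its foot. Straight round body, 40 mm in diameter up to 76 mm above the foot: grip it there, fingertips 35 mm or more above the foot (clears all around); then a 26 mm cap, top at 100 mm. 60 to 120 g. Origin: centre of its underside, z up. Starts upright on the pad of its colour
- pad_blue: flat round blue pad, 64 mm in diameter, 4 mm thick, fixed on the floor of the pit caddy. Origin: centre of its underside (top 4 mm higher). The caddy is a shallow plywood tray of 170 x 256 mm, its floor 6 mm and its rim 16 mm above the table
- bottle_red: loose white bottle with a red cap and a red band near its foot. Straight round body, 40 mm in diameter up to 76 mm above the foot: grip it there, fingertips 35 mm or more above the foot (clears all around); then a 26 mm cap, top at 100 mm. 60 to 120 g. Origin: centre of its underside, z up. Starts upright on the pad of its colour
- pad_red: flat round red pad, 64 mm in diameter, 4 mm thick, fixed on the floor of the pit caddy. Origin: centre of its underside (top 4 mm higher). The battery lies in the caddy behind the row of pads (farther from the robot), parallel to it, 10 to 20 mm from the bottles
- battery: loose hard-case pack, orange with a black middle band, 47 x 96 x 25 mm (its x, y, z). Origin: centre of its underside, y along its length. Starts flat on the caddy floor, 6 mm above the table. Across its 47 mm width, 30 mm are free on the far side, and as much on the near side once the bottles are gone. Either end may point forward in the car. 160 to 260 g
- tray: grey plastic side tray, empty at the start, fixed on the table left or right of the caddy: 240 x 110 mm outside (its x, y), walls 5 mm thick and 14 mm high, floor 5 mm thick. Origin: centre of its underside. Three bottles fit in a row along x, 70 mm apart
- car: black model car, no shell, fixed on a tape roll. Origin: on the table under the middle of the battery place; x along the car. The place: light grey, 112 (x) x 63 mm, floor at 34 mm; blue stops 8 mm high at both ends and the corners, long sides open over the middle 70 mm for fingers. Pack lies along x. Motor and electronics beyond 65 mm along x, up to 75 mm high; tyres to 60 mm
- jar: small green glass jar with a green lid, 32 mm in diameter, 40 mm high, loose in the caddy near one end of the battery; leave it alone. Origin: centre of its underside

How it is judged:
On the way, in this order (a step that is already met when the one before it is completed fails the run):
1. all three bottles stand in the side tray, with the battery still in the caddy (x of bottle_purple in the frame of tray between -0.1 and 0.1 m and y of bottle_purple in the frame of tray between -0.042 and 0.042 m and z of each of bottle_purple, bottle_blue, bottle_red in the frame of tray below 0.012 m and angle between each of bottle_purple, bottle_blue, bottle_red's own z axis and vertical below 0.15 rad and x of bottle_blue in the frame of tray between -0.1 and 0.1 m and y of bottle_blue in the frame of tray between -0.042 and 0.042 m and x of bottle_red in the frame of tray between -0.1 and 0.1 m and y of bottle_red in the frame of tray between -0.042 and 0.042 m and distance of battery from where it was at the start of the episode below 0.04 m), for 0.2 s.
2. the battery lies in the car inside the stops, released, with the bottles still standing in the side tray (x of battery in the frame of car between -0.012 and 0.012 m and y of battery in the frame of car between -0.012 and 0.012 m and z of battery in the frame of car between 0.028 and 0.038 m and angle between battery's own z axis and vertical below 0.08 rad and angle between the y axis of battery and the x axis of car, either way round below 0.2 rad and x of bottle_purple in the frame of tray between -0.1 and 0.1 m and y of bottle_purple in the frame of tray between -0.042 and 0.042 m and z of each of bottle_purple, bottle_blue, bottle_red in the frame of tray below 0.012 m and angle between each of bottle_purple, bottle_blue, bottle_red's own z axis and vertical below 0.15 rad and x of bottle_blue in the frame of tray between -0.1 and 0.1 m and y of bottle_blue in the frame of tray between -0.042 and 0.042 m and x of bottle_red in the frame of tray between -0.1 and 0.1 m and y of bottle_red in the frame of tray between -0.042 and 0.042 m and contact force between the fingers and battery below 0.3 N), for 0.2 s.
At the end, for the whole second after the job is handed in: The battery lies flat in the car's battery place, within 12 mm of its middle along and across and its length within 0.2 rad of the car's; each bottle stands upright on the pad of its own colour, its centre within 14 mm of the pad's; all are released and at rest (x of battery in the frame of car between -0.012 and 0.012 m and y of battery in the frame of car between -0.012 and 0.012 m and z of battery in the frame of car between 0.028 and 0.038 m and angle between battery's own z axis and vertical below 0.08 rad and angle between the y axis of battery and the x axis of car, either way round below 0.2 rad and horizontal distance between bottle_purple and pad_purple below 0.014 m and z of bottle_purple in the frame of pad_purple below 0.008 m and angle between each of bottle_purple, bottle_blue, bottle_red's own z axis and vertical below 0.1 rad and horizontal distance between bottle_blue and pad_blue below 0.014 m and z of bottle_blue in the frame of pad_blue below 0.008 m and horizontal distance between bottle_red and pad_red below 0.014 m and z of bottle_red in the frame of pad_red below 0.008 m and contact force between the fingers and bottle_purple below 0.3 N and linear speed of each of bottle_purple, bottle_blue, bottle_red, battery below 0.03 m/s and contact force between the fingers and bottle_blue below 0.3 N and contact force between the fingers and bottle_red below 0.3 N and contact force between the fingers and battery below 0.3 N); the robot touches nothing.
It fails at once if a bottle is tipped by more than 0.7 rad (angle between any of bottle_purple, bottle_blue, bottle_red's own z axis and vertical above 0.7 rad).
It fails at once if the green jar is shifted by more than 20 mm or tipped over (distance of jar from where it was at the start of the episode above 0.02 m or angle between jar's own z axis and vertical above 0.7 rad).
It fails at once if the battery is dropped into the car: faster than 0.8 m/s within 40 mm of its place and less than 50 mm above it (horizontal distance between battery and car below 0.04 m and z of battery in the frame of car below 0.084 m and linear speed of battery above 0.8 m/s).
It also fails if it takes over 144 s, if anything falls off the work surface, if the arm or the gripper's body presses on something with over 40 N, if the wrist force passes 120 N, or if a joint passes its speed limit or range.

ROBOT

A 7-joint arm with a two-finger parallel gripper is mounted at the origin on the work surface. World frame = base frame: x ahead of the robot, y to its left, z up, the work surface at z = 0. Lengths are in m, angles in rad, forces in N, time in s.
With the tool pointing down it reaches from about 0.4 to 0.85 m from the base axis. Payload 6.9 kg.
Tool frame: the origin (TCP) lies on the centre line of the jaws, within the pads' length; the fingertips stand 19 mm ahead of it and the grasp point (between the pads) is the TCP; z points along the fingers, y is the line along which they close (so a half turn about z gives the same grasp; the last joint's range is limited). The gripper opens to 85 mm and grips with 20 to 120 N. Pads are 22 mm wide; open, the fingers measure 114 mm over their backs; the gripper's body (76 mm by 85 mm) begins 54 mm behind the grasp point. The pads swing forward as they close: fully open they stand 13 mm farther back than shut.
Start: joints at [1.28, 0.507, -0.238, 1.5, 0.126, 1.149, -0.155], TCP at [0.241, -0.577, 0.217] pointing down, gripper open.
Joint ranges: [-3.08, 3.08], [-0.24, 2.05], [-1.43, 1.35], [0, 2.5], [-1.52, 4.66], [0.17, 1.96], [-2.89, 2.89]. Speed limits (rad/s): [2.39, 2.39, 3.14, 3.14, 3.14, 3.14, 3.14].

INTERFACE

Orientations are given as a rotation vector (axis times angle).
In Python, from rig import manip gives the robot as it stands.
- The arm moves only by the tool send_rows, never from a script. Its argument "rows" is one flat list of numbers, 5 for each row, row after row: the shift along the tool's x, y, z normalised to -1 to 1, where 1 is 0.12 m, then the turn about the tool's z normalised to -1 to 1, where 1 is 90 degrees, then the opening, from 0 (shut) to 1 (fully open). A call has 1 to 12 rows; each row is the pose to reach, as a shift and turn from the pose commanded when the call began, along the tool's axes at that moment; what a row does not reach only later rows make up. A row lasts 1/12 s, in which the tool goes at most 41.7 mm and 7.16 degrees, less where a joint would pass 70% of its speed; a pose out of reach is approached as far as the arm can. A call with a number of a shift or a turn outside -1 to 1 is refused whole. A call with a gripper value outside its range is refused whole. The fingers move at their own pace and stop on an object; the grip force is fixed at half the most. Time passes only in rows, so rows that repeat a pose let the fingers close. It gives the time, the measured TCP pose, the force, the opening and the grip force at its end, in the units of the state.
- manip.state(): the state, without advancing time (a new reading comes with each control period).
- manip.snapshot(name): name is "side" or "top" or "wrist"; returns the picture (420x560x3 uint8, blue, green, red); there is no depth.
- manip.camera_params(name): a dict with "fx", "fy", "cx", "cy" (pixels), "rvec" (rotation vector, rad) and "tvec" (3), from world to camera coordinates, as OpenCV has them; the wrist camera has in their place "hand_eye" (4x4, takes a point from camera to tool coordinates, whose origin is the TCP and whose axes are the flange's). Camera axes: x right, y down, z forward; pixel columns grow to the right and rows downward; lengths in m; the calibration is good to about 2 mm. A picture is of the moment at which its call begins: read the wrist's pose just before it. camera_params takes no time and is no camera call.
- manip.hand_in(): hands the job in; it is judged then, once.
The state is a dict: "clock": time; "joint_pos": joint angles; "qd": joint speeds; "joint_efforts": joint torques, N m; "tcp_pos": TCP position; "eef_rot": TCP orientation; "contact_force": force on the tool from outside, world axes, zero at the start; "ft_torque": the same for the moment, N m; "grip_width": finger opening in m; "finger_force": force on a finger pad.
Only numpy, scipy, OpenCV 4.12 (cv2) and the standard library are available. Lean on these libraries where they do the work, as an engineer would, in place of code of your own. Each camera call takes 0.05 s, during which the arm holds its last target. There are 200 camera calls.

## Working session

There is one attempt and no reset: what is moved stays moved. The work goes in short steps, Python scripts to look and compute and a tool call to move; the robot and the scene stay as the last step left them, time stands still between calls to the robot, and variables do not carry over. Pictures are saved under pics/ and viewed, at most 14 in all, crops included, and the job is handed in when it is done.

Besides the shell and the picture viewer there is one more tool, called after "Call:" as a command line: name --argument value ..., lists and objects as JSON in quotes. send_rows: Moves the arm, as the interface text tells. Scaled input: -1 to 1 covers 0.12 m each way for a shift and 90 degrees each way for a turn. Its arguments: {"type":"object","properties":{"rows":{"type":"array","items":{"type":"number","minimum":-1,"maximum":1}}},"required":["rows"]}

```bash
mkdir -p pics; ls; python3 - <<'E'
from rig import manip
import cv2
s=manip.state();print({k:s[k] for k in('clock','tcp_pos','eef_rot','grip_width','joint_pos')})
for n in('top','side'):
    cv2.imwrite(f'pics/{n}0.png',manip.snapshot(n));print(n,manip.camera_params(n))
print(manip.camera_params('wrist'))
E
```

```text
pics
{'clock': 0.0, 'tcp_pos': array([ 0.24066785, -0.57620189,  0.21570324]), 'eef_rot': array([-3.07848138e+00, -6.17294149e-01,  6.43715657e-04]), 'grip_width': 0.08565813125164763, 'joint_pos': array([ 1.280506  ,  0.50836636, -0.23751709,  1.50115747,  0.12569947,
        1.14893541, -0.15481433])}
top {'fx': 447.11252859862793, 'fy': 447.11252859862793, 'cx': 270.983956478187, 'cy': 209.24588668363086, 'rvec': array([ 2.17407114, -2.19789176,  0.05622596]), 'tvec': array([0.01564103, 0.56985015, 0.98398092])}
side {'fx': 532.8397604936994, 'fy': 532.8397604936994, 'cx': 276.10602563296356, 'cy': 213.1679210532904, 'rvec': array([ 2.40256078, -0.36542826,  0.11076344]), 'tvec': array([-0.52903271,  0.1810974 ,  1.15802009])}
{'fx': 359.24455703006834, 'fy': 359.24455703006834, 'cx': 273.90818702814363, 'cy': 211.0722666245572, 'hand_eye': array([[-5.15567718e-04, -9.60333809e-01, -2.78852488e-01,
         7.17603341e-02],
       [ 9.99999841e-01, -4.31666992e-04, -3.62281972e-04,
         2.38310759e-04],
       [ 2.27540211e-04, -2.78852630e-01,  9.60333879e-01,
        -1.57170151e-01],
       [ 0.00000000e+00,  0.00000000e+00,  0.00000000e+00,
         1.00000000e+00]])}
```

View pics/top0.png

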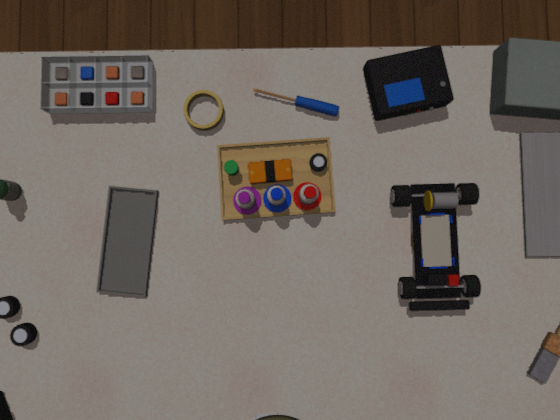

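View pics/side0.png

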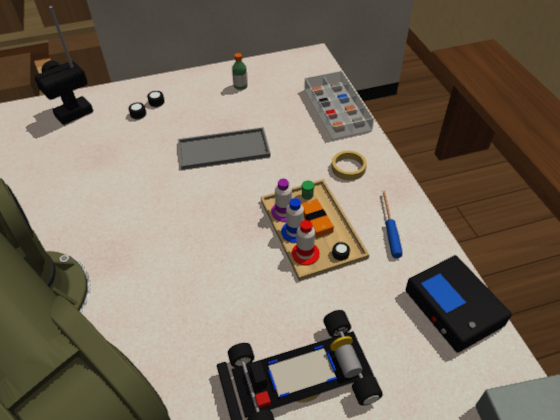

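The top view has +x up and +y left. It shows the caddy around (275,180), the tray at (129,242), the car's battery place at (436,241), the jar at (232,168), and a loose wheel at (318,162) inside the caddy. The side view agrees. I'll enlarge the crops next.

```bash
python3 - <<'E'
import cv2,numpy as np
im=cv2.imread('pics/top0.png')
def crop(x,y,w,h,s,n):
    c=cv2.resize(im[y:y+h,x:x+w],None,fx=s,fy=s,interpolation=cv2.INTER_CUBIC)
    c=cv2.convertScaleAbs(c,alpha=1.5,beta=10)
    for i in range(0,w,10): cv2.putText(c,str(x+i),(i*s,8),0,.3,(0,255,255)); cv2.line(c,(i*s,10),(i*s,14),(0,255,255))
    for j in range(0,h,10): cv2.putText(c,str(y+j),(0,j*s+3),0,.3,(0,255,255))
    cv2.imwrite(n,c)
crop(210,130,130,98,6,'pics/c1.png'); 
a=im
crop(395,180,80,120,5,'pics/a.png');crop(93,180,75,120,5,'pics/b.png')
cv2.imwrite('pics/c2.png',np.hstack([cv2.imread('pics/b.png'),cv2.imread('pics/a.png')]))
E
```

```text
(no output)
```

View pics/c1.png

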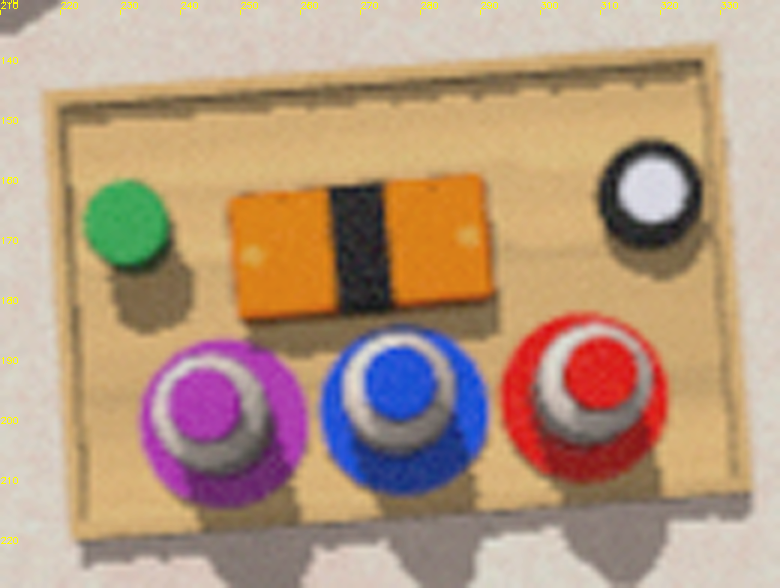

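View pics/c2.png

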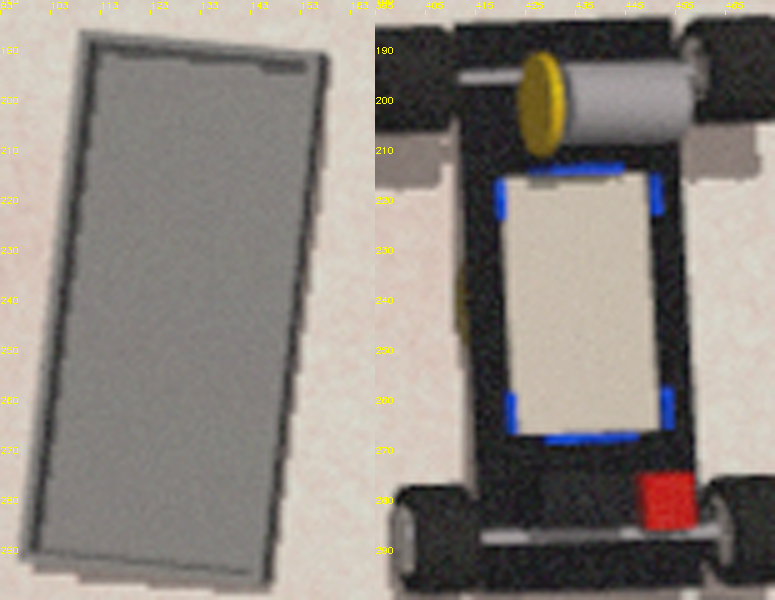

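```bash
cat > h.py <<'E'
from rig import manip
import cv2,numpy as np
from scipy.spatial.transform import Rotation as R
def ray(n,px,z):
    p=manip.camera_params(n);M=cv2.Rodrigues(p['rvec'])[0];t=np.array(p['tvec'])
    px=np.atleast_2d(px).astype(float)
    d=np.c_[(px[:,0]-p['cx'])/p['fx'],(px[:,1]-p['cy'])/p['fy'],np.ones(len(px))]@M
    o=-M.T@t; return o+d*((z-o[2])/d[:,2])[:,None]
def go(tgt,yaw=None):
    """shift in tool units from here to tgt; yaw = world direction (deg) of tool y, mod 180"""
    s=manip.state();r=R.from_rotvec(s['eef_rot']);m=r.as_matrix()
    y0=np.degrees(np.arctan2(m[1,1],m[0,1]))
    print('t',round(s['clock'],2),'tcp',s['tcp_pos'].round(4),'yaw',round(y0,2),'tilt',m[:,2].round(3),'w',round(s['grip_width'],4),'F',s['contact_force'].round(1),'q7',s['joint_pos'][6].round(2))
    d=m.T@(np.array(tgt)-s['tcp_pos'])/.12
    out=d.round(3).tolist()
    if yaw is not None: out.append(round(-((yaw-y0+90)%180-90)/90,3))
    print('units x,y,z,turn',out)
E
python3 - <<'E'
from h import *
def c(X,o,s): X=np.array(X,float); return (X+.5)/s-.5+np.array(o)
A=lambda X:c(X,(210,130),6)
print('cap PBR',ray('top',A([(205,407),(400,385),(601,373)]),.110).round(4))
pd=ray('top',A([(224.5,424),(405,410.5),(584.5,397.5)]),.010);print('pad',pd.round(4))
b=ray('top',A([(230,197),(482,174),(493,297),(241,318)]),.031);print('bat',b.mean(0).round(4),'len dir',np.degrees(np.arctan2(*(b[0]+b[3]-b[1]-b[2])[1::-1])),'rowdir',np.degrees(np.arctan2(*(pd[0]-pd[2])[1::-1])))
print(np.linalg.norm(b-np.roll(b,1,0),axis=1),np.linalg.norm(np.diff(pd,axis=0),axis=1))
print('jar',ray('top',A([(127,223)]),.046),'wheel',ray('top',A([(651,190)]),.03))
t=ray('top',c([(83,31),(328,53),(268,592),(20,562)],(93,180),5),.014)
print('tray',t.mean(0),np.degrees(np.arctan2(*(t[0]+t[1]-t[2]-t[3])[1::-1])),np.linalg.norm(t-np.roll(t,1,0),axis=1))
k=ray('top',c([(503-375,175),(648-375,170),(660-375,433),(515-375,437)],(395,180),5),.036)
print('car',k.mean(0),np.degrees(np.arctan2(*(k[0]+k[1]-k[2]-k[3])[1::-1])),np.linalg.norm(k-np.roll(k,1,0),axis=1))
go([.5,0,.2],0)
E
```

```text
cap PBR [[ 0.5891  0.0638  0.11  ]
 [ 0.5958 -0.0025  0.11  ]
 [ 0.5991 -0.0707  0.11  ]]
pad [[ 0.5914  0.0635  0.01  ]
 [ 0.5957 -0.0046  0.01  ]
 [ 0.5999 -0.0722  0.01  ]]
bat [0.655 0.011 0.031] len dir 94.33620028419026 rowdir 93.56933425973425
[0.04530604 0.09379331 0.04602886 0.0934651 ] [0.06817717 0.06774006]
jar [[0.66246577 0.09629742 0.046     ]] wheel [[ 0.67496101 -0.09654554  0.03      ]]
tray [0.50213576 0.3320991  0.014     ] -6.096744344304027 [0.23915978 0.11174539 0.24214933 0.11193137]
car [ 0.49707533 -0.34966398  0.036     ] 0.7302132642775632 [0.11406695 0.06333607 0.11444782 0.06286299]
t 0.1 tcp [ 0.2407 -0.5763  0.2158] yaw -67.32 tilt [-0.001  0.002 -1.   ] w 0.0854 F [-0.4  0.4 -0.6] q7 -0.15
units x,y,z,turn [3.845, -3.598, 0.138, np.float64(-0.748)]
```

The jar is well clear of the battery, and all the needed poses are measured. I'll start moving towards the red bottle, turning the tool to yaw 4° on the way.

Call:
send_rows --rows '[0.1, -0.06, 0, -0.07, 1, 0.2, -0.12, 0, -0.15, 1, 0.3, -0.18, 0, -0.22, 1, 0.4, -0.25, 0, -0.3, 1, 0.5, -0.31, 0, -0.37, 1, 0.6, -0.37, 0, -0.44, 1, 0.7, -0.43, 0, -0.52, 1, 0.8, -0.5, 0, -0.59, 1, 0.9, -0.56, 0, -0.67, 1, 1, -0.62, 0, -0.75, 1, 1, -0.62, 0, -0.79, 1, 1, -0.62, 0, -0.793, 1]'

```text
clock: 1.1
tcp_pos: [0.3234, -0.4609, 0.2163]
eef_rot: [-2.136, -2.303, -0.001]
contact_force: [0.2, -0.7, -0.5]
grip_width: 0.0856
finger_force: 0.0
```

```bash
python3 -c "
from h import *
go([.5997,-.0715,.2],4)"
```

```text
t 1.1 tcp [ 0.3234 -0.4609  0.2163] yaw 4.31 tilt [-0.     0.001 -1.   ] w 0.0856 F [ 0.2 -0.7 -0.5] q7 0.71
units x,y,z,turn [3.063, 2.54, 0.138, np.float64(0.003)]
```

Call:
send_rows --rows '[0.15, 0.13, 0, 0, 1, 0.38, 0.32, 0, 0, 1, 0.6, 0.51, 0, 0, 1, 0.8, 0.67, 0, 0, 1, 1, 0.84, 0, 0, 1]'

```text
clock: 1.52
tcp_pos: [0.4152, -0.3342, 0.2164]
eef_rot: [-2.146, -2.294, 0.0]
contact_force: [0.2, -0.1, 0.7]
grip_width: 0.085
finger_force: 0.0
```

Call:
send_rows --rows '[0.2, 0.17, 0, 0, 1, 0.4, 0.34, 0, 0, 1, 0.6, 0.51, 0, 0, 1, 0.8, 0.67, 0, 0, 1, 1, 0.84, 0, 0, 1]'

```text
clock: 1.93
tcp_pos: [0.5074, -0.2076, 0.2163]
eef_rot: [-2.146, -2.294, 0.001]
contact_force: [0.9, -0.6, -0.1]
grip_width: 0.0853
finger_force: 0.0
```

Call:
send_rows --rows '[0.2, 0.17, 0, 0, 1, 0.4, 0.34, 0, 0, 1, 0.6, 0.5, 0, 0, 1, 0.8, 0.67, 0, 0, 1, 0.95, 0.79, 0, 0, 1, 1, 0.84, 0.1, 0, 1, 1, 0.84, 0.14, 0, 1, 1, 0.84, 0.14, 0, 1]'

```text
clock: 2.6
tcp_pos: [0.5976, -0.0828, 0.1973]
eef_rot: [-2.142, -2.295, 0.006]
contact_force: [0.6, -1.1, -0.2]
grip_width: 0.0855
finger_force: 0.0
```

```bash
python3 -c "
from h import *
go([.5997,-.0715,.068],4)
cv2.imwrite('pics/w1.png',manip.snapshot('wrist'))"
```

```text
t 2.6 tcp [ 0.5976 -0.0828  0.1973] yaw 3.96 tilt [-0.004 -0.001 -1.   ] w 0.0855 F [ 0.6 -1.1 -0.2] q7 -0.15
units x,y,z,turn [0.094, 0.028, 1.078, np.float64(-0.0)]
```

View pics/w1.png

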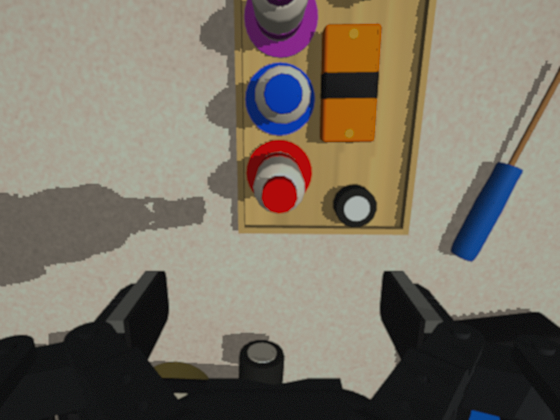

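The wrist view shows the red cap at (279,194), the blue cap at (282,95) and the battery at (350,84). I'll cross-check those against the estimates.

```bash
cat >> h.py <<'E'
def wray(px,z,s=None):
    s=s or manip.state();p=manip.camera_params('wrist');H=p['hand_eye'];m=R.from_rotvec(s['eef_rot']).as_matrix()
    px=np.atleast_2d(px).astype(float)
    d=np.c_[(px[:,0]-p['cx'])/p['fx'],(px[:,1]-p['cy'])/p['fy'],np.ones(len(px))]@(m@H[:3,:3]).T
    o=s['tcp_pos']+m@H[:3,3]; return o+d*((z-o[2])/d[:,2])[:,None]
E
python3 -c "
from h import *
print(wray([(279,194),(282,95)],.11).round(4)); print(wray([(279,174),(280,100)],.01).round(4)); print('bat',wray([(325,26),(381,24),(374,142),(321,138)],.031).mean(0).round(4))
print(wray([(354,206)],.03))"
```

```text
[[ 0.601  -0.0713  0.11  ]
 [ 0.5983 -0.0052  0.11  ]]
[[ 0.6024 -0.0753  0.01  ]
 [ 0.5985 -0.0067  0.01  ]]
bat [0.657  0.0092 0.031 ]
[[ 0.6743745  -0.09719763  0.03      ]]
```

Call:
send_rows --rows '[0.09, 0.033, 0.05, 0, 1, 0.09, 0.033, 0.2, 0, 1, 0.09, 0.033, 0.4, 0, 1, 0.09, 0.033, 0.55, 0, 1, 0.09, 0.033, 0.65, 0, 1, 0.09, 0.033, 0.7, 0, 1, 0.09, 0.033, 0.7, 0, 1]'

```text
clock: 3.23
tcp_pos: [0.6017, -0.0707, 0.1147]
eef_rot: [-2.142, -2.296, 0.002]
contact_force: [0.0, -0.0, -0.1]
grip_width: 0.0851
finger_force: 0.0
```

```bash
python3 -c "
from h import *
go([.6005,-.072,.069],4)"
```

```text
t 3.23 tcp [ 0.6017 -0.0707  0.1147] yaw 3.99 tilt [-0.002  0.    -1.   ] w 0.0851 F [ 0.  -0.  -0.1] q7 -0.23
units x,y,z,turn [-0.01, -0.01, 0.381, np.float64(-0.0)]
```

Call:
send_rows --rows '[-0.01, -0.01, 0.15, 0, 1, -0.01, -0.01, 0.3, 0, 1, -0.01, -0.01, 0.38, 0, 1, -0.01, -0.01, 0.38, 0, 0.3, -0.01, -0.01, 0.38, 0, 0, -0.01, -0.01, 0.38, 0, 0, -0.01, -0.01, 0.38, 0, 0, -0.01, -0.01, 0.38, 0, 0, -0.01, -0.01, 0.38, 0, 0, -0.01, -0.01, 0.38, 0, 0, -0.01, -0.01, 0.38, 0, 0]'

```text
clock: 4.15
tcp_pos: [0.6028, -0.0714, 0.0723]
eef_rot: [2.14, 2.296, 0.004]
contact_force: [-1.0, -0.1, 8.0]
grip_width: 0.0318
finger_force: 52.2
```

Call:
send_rows --rows '[0, 0, -0.05, 0, 0, 0, 0, -0.2, 0, 0, 0, 0, -0.4, 0, 0, 0, 0, -0.6, 0, 0, 0, 0, -0.8, 0, 0, 0, 0, -0.95, 0, 0, 0, 0, -1, 0, 0, 0, 0, -1, 0, 0]'

```text
clock: 4.82
tcp_pos: [0.6021, -0.0715, 0.1921]
eef_rot: [2.14, 2.296, 0.003]
contact_force: [-0.3, 0.1, -1.9]
grip_width: 0.0236
finger_force: 58.9
```

```bash
python3 -c "
from h import *
a=np.radians(-6.1);T=np.array([.502,.332]);u=np.array([np.cos(a),np.sin(a)])
for k in(-.07,0,.07):print(T+k*u)
go([*(T+.07*u),.195],84)"
```

```text
[0.43239634 0.33943848]
[0.502 0.332]
[0.57160366 0.32456152]
t 4.82 tcp [ 0.6021 -0.0715  0.1921] yaw 4.04 tilt [ 0.003 -0.    -1.   ] w 0.0236 F [-0.3  0.1 -1.9] q7 -0.17
units x,y,z,turn [3.31, -0.021, -0.027, np.float64(-0.888)]
```

```bash
python3 -c "
from h import *
a=manip.snapshot('side')[120:330,200:420];b=manip.snapshot('wrist')
a=cv2.resize(a,None,fx=2.2,fy=2.2,interpolation=cv2.INTER_CUBIC)
b=cv2.resize(b[100:],None,fx=.57,fy=.57)
o=np.zeros((470,800,3),np.uint8);o[:a.shape[0],:a.shape[1]]=a;o[:b.shape[0],484:484+b.shape[1]]=b[:,:316]
cv2.imwrite('pics/s2.png',o)"
```

```text
(no output)
```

View pics/s2.png

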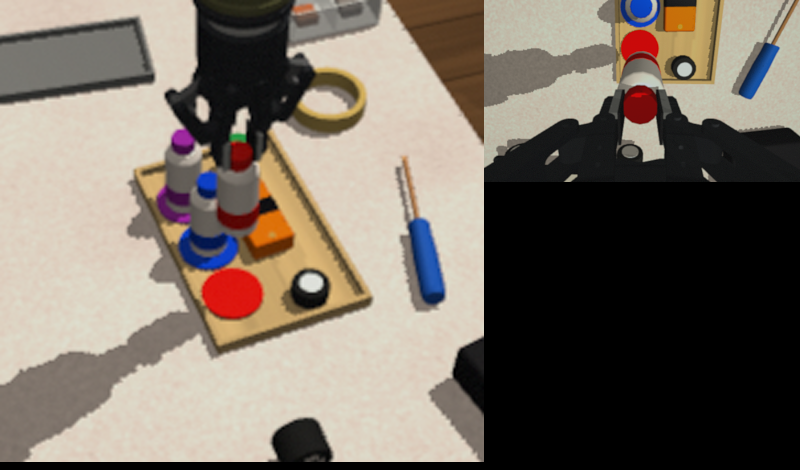

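The picture shows the fingers gripping the cap, so the bottle slipped lower in the grip. I'll work out its foot and top heights from the side view.

```bash
python3 -c "
from h import *
for n,px in(('foot',(308.2,225.9)),('captop',(309,187)),('capbot',(308,196)),('bandtop',(308,216))):
  L=[(np.linalg.norm(ray('side',px,z)[0,:2]-[.602,-.0715]),z,ray('side',px,z)[0]) for z in np.arange(0,.3,.002)]
  print(n,min(L,key=lambda t:t[0]))
print(wray([(280,276)],.2))
"
```

```text
foot (np.float64(0.0031743857460107463), np.float64(0.1), array([ 0.60514943, -0.07189725,  0.1       ]))
captop (np.float64(0.0015455099180767518), np.float64(0.222), array([ 0.60313215, -0.07255206,  0.222     ]))
capbot (np.float64(0.0007906706041616499), np.float64(0.196), array([ 0.60187041, -0.07227998,  0.196     ]))
bandtop (np.float64(0.0018516902687361297), np.float64(0.134), array([ 0.60350587, -0.07257755,  0.134     ]))
[[ 0.60443041 -0.07340488  0.2       ]]
```

The fingers slid up to the cap, so the grip was too high. I'll set the bottle back down on its pad and regrip lower.

Call:
send_rows --rows '[0, 0, 0.08, 0, 0, 0, 0, 0.2, 0, 0, 0, 0, 0.35, 0, 0, 0, 0, 0.5, 0, 0, 0, 0, 0.62, 0, 0, 0, 0, 0.68, 0, 0, 0, 0, 0.7, 0, 0, 0, 0, 0.7, 0, 0]'

```text
clock: 5.58
tcp_pos: [0.6006, -0.0714, 0.1049]
eef_rot: [-2.14, -2.297, 0.002]
contact_force: [-0.1, 0.2, -0.6]
grip_width: 0.0231
finger_force: 58.9
```

Call:
send_rows --rows '[0, 0, 0.03, 0, 0, 0, 0, 0.06, 0, 0, 0, 0, 0.06, 0, 0]'

```text
clock: 5.83
tcp_pos: [0.6013, -0.0716, 0.0988]
eef_rot: [2.142, 2.298, -0.0]
contact_force: [-0.6, -0.3, -1.1]
grip_width: 0.0231
finger_force: 58.9
```

```bash
python3 -c "
from h import *
go([.602,-.0715,.061],4)
a=manip.snapshot('side')[150:310,220:400];a=cv2.resize(a,None,fx=3.5,fy=3.5,interpolation=cv2.INTER_CUBIC);cv2.imwrite('pics/s3.png',a)"
```

```text
t 5.83 tcp [ 0.6013 -0.0716  0.0988] yaw 4.04 tilt [ 0. -0. -1.] w 0.0231 F [-0.6 -0.3 -1.1] q7 -0.24
units x,y,z,turn [0.0, 0.006, 0.315, np.float64(0.0)]
```

View pics/s3.png

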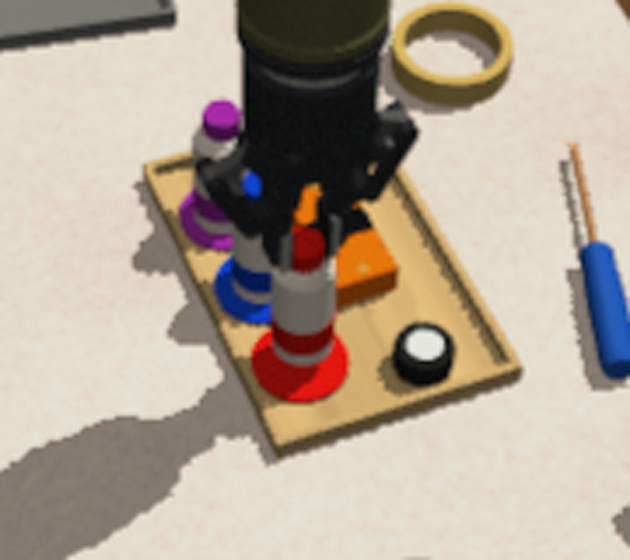

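The side view shows the red bottle upright over its pad, with its foot at about (303,365), roughly 10–15 mm up. I'll keep lowering and watch the force.

Call:
send_rows --rows '[0, 0, 0.02, 0, 0, 0, 0, 0.04, 0, 0, 0, 0, 0.06, 0, 0, 0, 0, 0.06, 0, 0]'

```text
clock: 6.22
tcp_pos: [0.601, -0.0716, 0.0913]
eef_rot: [-2.141, -2.298, 0.001]
contact_force: [0.2, 0.7, -1.7]
grip_width: 0.0235
finger_force: 58.9
```

Call:
send_rows --rows '[0, 0, 0.015, 0, 0, 0, 0, 0.03, 0, 0, 0, 0, 0.03, 0, 0]'

```text
clock: 6.47
tcp_pos: [0.6011, -0.0715, 0.0878]
eef_rot: [-2.141, -2.298, 0.0]
contact_force: [-0.1, 0.7, -1.7]
grip_width: 0.0232
finger_force: 58.9
```

Call:
send_rows --rows '[0, 0, 0.015, 0, 0, 0, 0, 0.03, 0, 0, 0, 0, 0.03, 0, 0]'

```text
clock: 6.72
tcp_pos: [0.6011, -0.0716, 0.0842]
eef_rot: [-2.141, -2.298, 0.001]
contact_force: [0.3, -0.3, -1.3]
grip_width: 0.0236
finger_force: 58.9
```

Call:
send_rows --rows '[0, 0, 0.015, 0, 0, 0, 0, 0.025, 0, 0, 0, 0, 0.025, 0, 0]'

```text
clock: 6.97
tcp_pos: [0.6019, -0.0714, 0.0823]
eef_rot: [2.141, 2.298, 0.001]
contact_force: [0.3, 0.7, 5.2]
grip_width: 0.0232
finger_force: 59.6
```

Contact came with the TCP 73 mm above the foot. The real fingertips must therefore sit higher than I assumed, almost level with the TCP. I'll open, then descend in guarded steps and regrip.

Call:
send_rows --rows '[0, 0, 0, 0, 0.5, 0, 0, 0, 0, 1, 0, 0, 0, 0, 1, 0, 0, 0, 0, 1, 0, 0, 0, 0, 1, 0, 0, 0, 0, 1]'

```text
clock: 7.47
tcp_pos: [0.6013, -0.0716, 0.0815]
eef_rot: [-2.142, -2.298, 0.0]
contact_force: [-0.3, 0.5, -0.1]
grip_width: 0.085
finger_force: 0.0
```

Call:
send_rows --rows '[0, 0, 0.03, 0, 1, 0, 0, 0.06, 0, 1, 0, 0, 0.1, 0, 1, 0, 0, 0.14, 0, 1, 0, 0, 0.17, 0, 1, 0, 0, 0.18, 0, 1, 0, 0, 0.18, 0, 1]'

```text
clock: 8.05
tcp_pos: [0.601, -0.0715, 0.0594]
eef_rot: [-2.141, -2.298, 0.001]
contact_force: [-0.5, -0.1, -1.2]
grip_width: 0.0855
finger_force: 0.0
```

```bash
python3 -c "
from h import *
go([.602,-.0715,.052],4)
a=manip.snapshot('side')[140:310,220:360];a=cv2.resize(a,None,fx=3,fy=3,interpolation=cv2.INTER_CUBIC)
b=cv2.resize(manip.snapshot('wrist')[120:360,130:410],None,fx=1.3,fy=1.3)
o=np.zeros((510,800,3),np.uint8);o[:a.shape[0],:a.shape[1]]=a;o[:b.shape[0],420:420+b.shape[1]]=b;cv2.imwrite('pics/s4.png',o)"
```

```text
t 8.05 tcp [ 0.601  -0.0715  0.0594] yaw 4.05 tilt [-0.001  0.    -1.   ] w 0.0855 F [-0.5 -0.1 -1.2] q7 -0.27
units x,y,z,turn [-0.0, 0.008, 0.062, np.float64(0.001)]
```

View pics/s4.png

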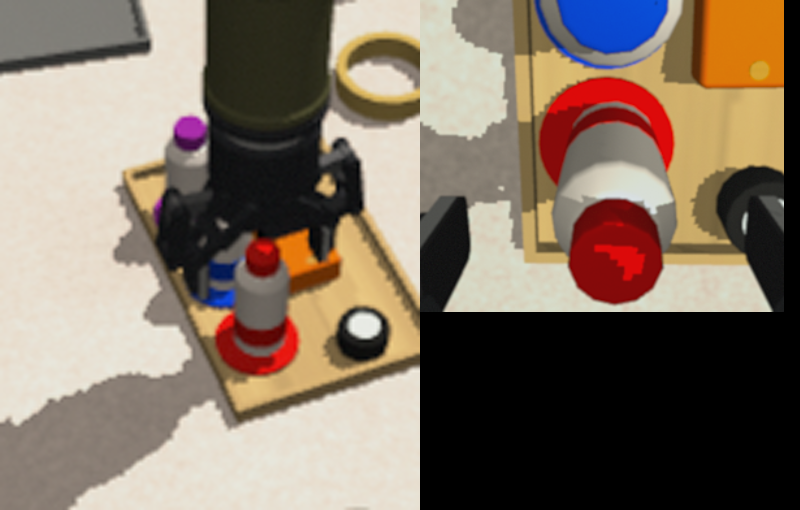

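The side view shows the open tips at about (205,298) and (322,258). Their midpoint is about 66 mm above the foot, and the body clears the cap. I can go about 15 mm lower.

Call:
send_rows --rows '[0, 0, 0.03, 0, 1, 0, 0, 0.06, 0, 1, 0, 0, 0.09, 0, 1, 0, 0, 0.12, 0, 1, 0, 0, 0.12, 0, 1]'

```text
clock: 8.57
tcp_pos: [0.6007, -0.0716, 0.0446]
eef_rot: [-2.141, -2.298, 0.001]
contact_force: [-0.2, 0.4, 0.2]
grip_width: 0.0853
finger_force: 0.0
```

Call:
send_rows --rows '[0, 0, 0, 0, 0.3, 0, 0, 0, 0, 0, 0, 0, 0, 0, 0, 0, 0, 0, 0, 0, 0, 0, 0, 0, 0, 0, 0, 0, 0, 0, 0, 0, 0, 0, 0]'

```text
clock: 9.15
tcp_pos: [0.6018, -0.0715, 0.0461]
eef_rot: [2.141, 2.298, 0.001]
contact_force: [0.2, -0.4, 4.6]
grip_width: 0.038
finger_force: 60.0
```

Call:
send_rows --rows '[0, 0, -0.05, 0, 0, 0, 0, -0.2, 0, 0, 0, 0, -0.4, 0, 0, 0, 0, -0.6, 0, 0, 0, 0, -0.8, 0, 0, 0, 0, -0.95, 0, 0, 0, 0, -1, 0, 0, 0, 0, -1, 0, 0]'

```text
clock: 9.82
tcp_pos: [0.6019, -0.0716, 0.167]
eef_rot: [2.141, 2.297, 0.002]
contact_force: [-0.5, 0.1, -1.7]
grip_width: 0.0381
finger_force: 60.3
```

Call:
send_rows --rows '[0.1, 0, -0.05, 0, 0, 0.3, 0, -0.1, 0, 0, 0.5, 0, -0.12, 0, 0, 0.7, 0, -0.12, 0, 0, 0.9, 0, -0.12, 0, 0, 1, 0, -0.12, 0, 0]'

```text
clock: 10.32
tcp_pos: [0.5913, 0.0529, 0.179]
eef_rot: [-2.134, -2.301, 0.0]
contact_force: [-1.1, 0.0, -1.7]
grip_width: 0.0382
finger_force: 60.3
```

Call:
send_rows --rows '[0.2, 0, 0, 0, 0, 0.4, 0, 0, 0, 0, 0.6, 0, 0, 0, 0, 0.8, 0, 0, 0, 0, 1, 0, 0, 0, 0]'

```text
clock: 10.73
tcp_pos: [0.5836, 0.1686, 0.1789]
eef_rot: [-2.141, -2.298, 0.003]
contact_force: [-0.3, 0.6, -1.6]
grip_width: 0.038
finger_force: 60.3
```

Call:
send_rows --rows '[0.1, 0, 0, -0.07, 0, 0.2, 0, 0, -0.14, 0, 0.3, 0, 0, -0.21, 0, 0.4, 0, 0, -0.29, 0, 0.5, 0, 0, -0.37, 0, 0.6, 0, 0, -0.45, 0, 0.7, 0, 0, -0.53, 0, 0.8, 0, 0, -0.61, 0, 0.9, 0, 0, -0.69, 0, 0.98, 0, 0, -0.77, 0, 1, 0, 0, -0.85, 0, 1, 0, 0, -0.89, 0]'

```text
clock: 11.73
tcp_pos: [0.5749, 0.2884, 0.1787]
eef_rot: [-0.147, -3.136, 0.001]
contact_force: [-0.3, -0.2, -1.0]
grip_width: 0.0382
finger_force: 60.3
```

```bash
python3 -c "
from h import *
go([.5716,.3246,.042],84)"
```

```text
t 11.73 tcp [0.5749 0.2884 0.1787] yaw 84.64 tilt [-0.002 -0.    -1.   ] w 0.0382 F [-0.3 -0.2 -1. ] q7 0.45
units x,y,z,turn [0.053, 0.298, 1.139, np.float64(0.007)]
```

Call:
send_rows --rows '[0.02, 0.12, 0, 0, 0, 0.05, 0.25, 0.05, 0, 0, 0.053, 0.3, 0.15, 0, 0, 0.053, 0.3, 0.35, 0, 0, 0.053, 0.3, 0.55, 0, 0, 0.053, 0.3, 0.75, 0, 0, 0.053, 0.3, 0.9, 0, 0, 0.053, 0.3, 0.98, 0, 0, 0.053, 0.3, 1, 0, 0, 0.053, 0.3, 1, 0, 0]'

```text
clock: 12.57
tcp_pos: [0.5728, 0.3236, 0.059]
eef_rot: [-0.16, -3.136, 0.001]
contact_force: [-0.0, 0.0, -0.5]
grip_width: 0.0382
finger_force: 60.3
```

Call:
send_rows --rows '[0, 0, 0.04, 0, 0, 0, 0, 0.08, 0, 0, 0, 0, 0.11, 0, 0, 0, 0, 0.13, 0, 0, 0, 0, 0.13, 0, 0]'

```text
clock: 12.98
tcp_pos: [0.5732, 0.3238, 0.0441]
eef_rot: [-0.161, -3.137, 0.001]
contact_force: [-0.5, 0.0, -0.6]
grip_width: 0.0381
finger_force: 60.4
```

Call:
send_rows --rows '[0, 0, 0.01, 0, 0, 0, 0, 0.02, 0, 0, 0, 0, 0.025, 0, 0, 0, 0, 0.025, 0, 0]'

```text
clock: 13.32
tcp_pos: [0.5733, 0.324, 0.0414]
eef_rot: [0.16, 3.137, 0.0]
contact_force: [-0.4, 0.0, -0.8]
grip_width: 0.0381
finger_force: 60.4
```

Call:
send_rows --rows '[0, 0, 0, 0, 0.3, 0, 0, 0, 0, 0.7, 0, 0, 0, 0, 1, 0, 0, 0, 0, 1, 0, 0, 0, 0, 1, 0, 0, 0, 0, 1]'

```text
clock: 13.82
tcp_pos: [0.5733, 0.3241, 0.0415]
eef_rot: [0.16, 3.137, 0.0]
contact_force: [0.2, 0.4, -0.3]
grip_width: 0.0855
finger_force: 0.0
```

Call:
send_rows --rows '[0, 0, -0.1, 0, 1, 0, 0, -0.3, 0, 1, 0, 0, -0.6, 0, 1, 0, 0, -0.8, 0, 1, 0, 0, -0.95, 0, 1, 0, 0, -1, 0, 1]'

```text
clock: 14.32
tcp_pos: [0.574, 0.3255, 0.1658]
eef_rot: [0.16, 3.133, 0.006]
contact_force: [0.6, 0.3, -0.2]
grip_width: 0.0857
finger_force: 0.0
```

```bash
python3 -c "
from h import *
go([.597,-.004,.165],4)
cv2.imwrite('pics/t5.png',cv2.resize(manip.snapshot('top')[120:320,60:350],None,fx=2.5,fy=2.5,interpolation=cv2.INTER_CUBIC))"
```

```text
t 14.32 tcp [0.574  0.3255 0.1658] yaw 84.16 tilt [ 0.004  0.003 -1.   ] w 0.0857 F [ 0.6  0.3 -0.2] q7 0.39
units x,y,z,turn [-0.471, -2.712, -0.001, np.float64(0.891)]
```

View pics/t5.png

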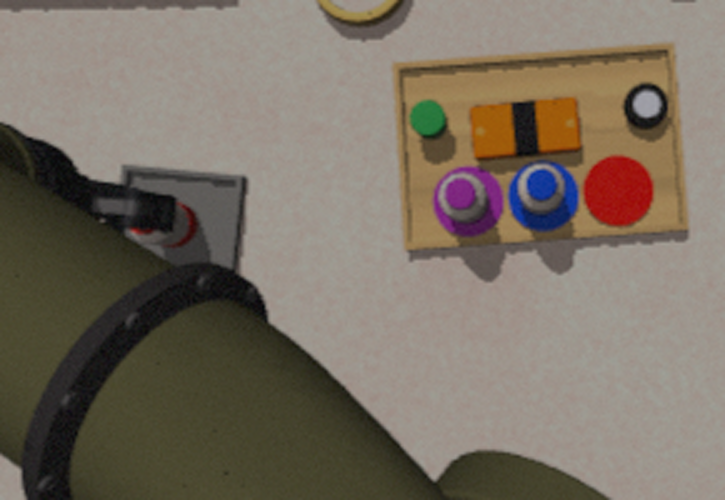

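Red stands in the tray, with the band centre near (165,222) in the crop, and purple and blue are untouched. Next is purple.

Call:
send_rows --rows '[-0.02, -0.1, 0, 0.05, 1, -0.04, -0.25, 0, 0.12, 1, -0.08, -0.45, 0, 0.2, 1, -0.1, -0.65, 0, 0.28, 1, -0.14, -0.85, 0, 0.36, 1, -0.17, -1, 0, 0.44, 1, -0.17, -1, 0, 0.52, 1, -0.17, -1, 0, 0.6, 1, -0.17, -1, 0, 0.68, 1, -0.17, -1, 0, 0.76, 1, -0.17, -1, 0, 0.84, 1, -0.17, -1, 0, 0.891, 1]'

```text
clock: 15.37
tcp_pos: [0.5807, 0.2021, 0.1603]
eef_rot: [-2.151, -2.289, 0.003]
contact_force: [0.2, -0.3, 0.0]
grip_width: 0.0856
finger_force: 0.0
```

```bash
python3 -c "
from h import *
print(ray('top',[(306.8,196.1)],.01))
go([.591,.063,.14],4)"
```

```text
[[ 0.59927381 -0.07170575  0.01      ]]
t 15.37 tcp [0.5807 0.2021 0.1603] yaw 3.57 tilt [-0.002 -0.001 -1.   ] w 0.0856 F [ 0.2 -0.3  0. ] q7 -0.65
units x,y,z,turn [-1.162, 0.014, 0.17, np.float64(-0.005)]
```

Call:
send_rows --rows '[-0.1, 0, 0, 0, 1, -0.3, 0, 0, 0, 1, -0.55, 0, 0, 0, 1, -0.8, 0, 0, 0, 1, -1, 0.01, 0, 0, 1]'

```text
clock: 15.78
tcp_pos: [0.5901, 0.079, 0.1604]
eef_rot: [2.141, 2.299, -0.004]
contact_force: [-0.3, -0.2, 0.3]
grip_width: 0.0852
finger_force: 0.0
```

Call:
send_rows --rows '[-0.1, 0, 0, 0, 1, -0.15, 0, 0.05, 0, 1, -0.16, 0, 0.1, 0, 1, -0.16, 0, 0.1, 0, 1, -0.16, 0, 0.1, 0, 1]'

```text
clock: 16.2
tcp_pos: [0.5914, 0.0656, 0.1487]
eef_rot: [-2.139, -2.299, 0.0]
contact_force: [-0.4, -0.1, -0.1]
grip_width: 0.0855
finger_force: 0.0
```

```bash
python3 -c "
from h import *
go([.591,.063,.045],4)"
```

```text
t 16.2 tcp [0.5914 0.0656 0.1487] yaw 4.12 tilt [-0.001  0.001 -1.   ] w 0.0855 F [-0.4 -0.1 -0.1] q7 -0.43
units x,y,z,turn [-0.023, -0.004, 0.864, np.float64(0.001)]
```

Call:
send_rows --rows '[-0.023, 0, 0.1, 0, 1, -0.023, 0, 0.25, 0, 1, -0.023, 0, 0.45, 0, 1, -0.023, 0, 0.6, 0, 1, -0.023, 0, 0.72, 0, 1, -0.023, 0, 0.81, 0, 1, -0.023, 0, 0.86, 0, 1, -0.023, 0, 0.86, 0, 1]'

```text
clock: 16.87
tcp_pos: [0.5916, 0.062, 0.0452]
eef_rot: [-2.141, -2.298, 0.001]
contact_force: [-0.3, -0.0, -0.1]
grip_width: 0.0854
finger_force: 0.0
```

Call:
send_rows --rows '[0, 0, 0, 0, 0.3, 0, 0, 0, 0, 0, 0, 0, 0, 0, 0, 0, 0, 0, 0, 0, 0, 0, 0, 0, 0, 0, 0, 0, 0, 0, 0, 0, 0, 0, 0]'

```text
clock: 17.45
tcp_pos: [0.5926, 0.0611, 0.0474]
eef_rot: [2.143, 2.296, 0.002]
contact_force: [-1.9, 0.7, 4.8]
grip_width: 0.0381
finger_force: 59.7
```

Call:
send_rows --rows '[0, 0, -0.05, 0, 0, 0, 0, -0.2, 0, 0, 0, 0, -0.4, 0, 0, 0, 0, -0.6, 0, 0, 0, 0, -0.8, 0, 0, 0, 0, -0.95, 0, 0, 0, 0, -1, 0, 0, 0, 0, -1, 0, 0]'

```text
clock: 18.12
tcp_pos: [0.5931, 0.0612, 0.168]
eef_rot: [2.142, 2.295, 0.004]
contact_force: [0.4, -0.2, -0.9]
grip_width: 0.0382
finger_force: 60.3
```

Call:
send_rows --rows '[0.1, 0, -0.05, -0.07, 0, 0.2, 0, -0.05, -0.14, 0, 0.3, 0, -0.05, -0.21, 0, 0.4, 0, -0.05, -0.29, 0, 0.5, 0, -0.05, -0.37, 0, 0.6, 0, -0.05, -0.45, 0, 0.7, 0, -0.05, -0.53, 0, 0.8, 0, -0.05, -0.61, 0, 0.9, 0, -0.05, -0.69, 0, 0.98, 0, -0.05, -0.77, 0, 1, 0, -0.05, -0.85, 0, 1, 0, -0.05, -0.89, 0]'

```text
clock: 19.12
tcp_pos: [0.583, 0.1817, 0.1705]
eef_rot: [-0.149, -3.136, -0.0]
contact_force: [-0.1, -0.3, -0.9]
grip_width: 0.0376
finger_force: 60.3
```

```bash
python3 -c "
from h import *
go([.502,.332,.155],84)"
```

```text
t 19.12 tcp [0.583  0.1817 0.1705] yaw 84.57 tilt [-0.002  0.    -1.   ] w 0.0376 F [-0.1 -0.3 -0.9] q7 0.58
units x,y,z,turn [0.791, 1.183, 0.131, np.float64(0.006)]
```

Call:
send_rows --rows '[0.1, 0.15, 0, 0, 0, 0.25, 0.37, 0, 0, 0, 0.4, 0.6, 0, 0, 0, 0.55, 0.82, 0, 0, 0, 0.67, 1, 0, 0, 0]'

```text
clock: 19.53
tcp_pos: [0.5143, 0.3101, 0.1707]
eef_rot: [-0.16, -3.135, 0.0]
contact_force: [-0.1, 0.4, -1.0]
grip_width: 0.0381
finger_force: 60.4
```

Call:
send_rows --rows '[0.08, 0.12, 0, 0, 0, 0.12, 0.18, 0, 0, 0, 0.12, 0.18, 0.1, 0, 0, 0.12, 0.18, 0.3, 0, 0, 0.12, 0.18, 0.5, 0, 0, 0.12, 0.18, 0.7, 0, 0, 0.12, 0.18, 0.85, 0, 0, 0.12, 0.18, 0.92, 0, 0, 0.12, 0.18, 0.95, 0, 0, 0.12, 0.18, 0.95, 0, 0]'

```text
clock: 20.37
tcp_pos: [0.5046, 0.3302, 0.0571]
eef_rot: [-0.165, -3.136, 0.002]
contact_force: [0.4, 1.0, -1.5]
grip_width: 0.038
finger_force: 60.3
```

```bash
python3 -c "
from h import *
go([.502,.332,.0425],84)"
```

```text
t 20.37 tcp [0.5046 0.3302 0.0571] yaw 83.99 tilt [-0.001 -0.001 -1.   ] w 0.038 F [ 0.4  1.  -1.5] q7 0.19
units x,y,z,turn [0.023, 0.013, 0.121, np.float64(-0.0)]
```

Call:
send_rows --rows '[0.01, 0.01, 0.04, 0, 0, 0.02, 0.01, 0.08, 0, 0, 0.02, 0.01, 0.11, 0, 0, 0.02, 0.01, 0.125, 0, 0, 0.02, 0.01, 0.125, 0, 0]'

```text
clock: 20.78
tcp_pos: [0.5021, 0.3327, 0.043]
eef_rot: [0.163, 3.137, -0.0]
contact_force: [-0.2, 0.2, -2.3]
grip_width: 0.0382
finger_force: 60.4
```

Call:
send_rows --rows '[0, 0, 0, 0, 0.3, 0, 0, 0, 0, 0.7, 0, 0, 0, 0, 1, 0, 0, 0, 0, 1, 0, 0, 0, 0, 1, 0, 0, 0, 0, 1]'

```text
clock: 21.28
tcp_pos: [0.5022, 0.3329, 0.0433]
eef_rot: [0.163, 3.137, 0.0]
contact_force: [-0.5, 0.7, 0.7]
grip_width: 0.0855
finger_force: 0.0
```

Call:
send_rows --rows '[0, 0, -0.1, 0, 1, 0, 0, -0.3, 0, 1, 0, 0, -0.6, 0, 1, 0, 0, -0.8, 0, 1, 0, 0, -0.95, 0, 1, 0, 0, -1, 0, 1]'

```text
clock: 21.78
tcp_pos: [0.5027, 0.3343, 0.1673]
eef_rot: [0.162, 3.134, 0.005]
contact_force: [-0.2, 1.2, -0.1]
grip_width: 0.0855
finger_force: 0.0
```

Call:
send_rows --rows '[-0.05, -0.1, 0, 0.05, 1, -0.12, -0.25, 0, 0.12, 1, -0.2, -0.45, 0, 0.2, 1, -0.3, -0.65, 0, 0.28, 1, -0.4, -0.85, 0, 0.36, 1, -0.48, -1, 0, 0.44, 1, -0.48, -1, 0, 0.52, 1, -0.48, -1, 0, 0.6, 1, -0.48, -1, 0, 0.68, 1, -0.48, -1, 0, 0.76, 1, -0.48, -1, 0, 0.84, 1, -0.48, -1, 0, 0.89, 1]'

```text
clock: 22.78
tcp_pos: [0.5466, 0.2074, 0.1631]
eef_rot: [-2.151, -2.289, 0.001]
contact_force: [0.8, -0.3, -0.6]
grip_width: 0.0853
finger_force: 0.0
```

```bash
python3 -c "
from h import *
go([.597,-.0045,.15],4)"
```

```text
t 22.78 tcp [0.5466 0.2074 0.1631] yaw 3.58 tilt [-0.001 -0.    -1.   ] w 0.0853 F [ 0.8 -0.3 -0.6] q7 -0.68
units x,y,z,turn [-1.789, 0.309, 0.109, np.float64(-0.005)]
```

Call:
send_rows --rows '[-0.1, 0.02, 0, 0, 1, -0.3, 0.05, 0, 0, 1, -0.55, 0.1, 0, 0, 1, -0.8, 0.14, 0, 0, 1, -1, 0.17, 0, 0, 1]'

```text
clock: 23.2
tcp_pos: [0.5759, 0.0854, 0.1628]
eef_rot: [2.141, 2.298, -0.003]
contact_force: [-0.1, -0.9, 0.2]
grip_width: 0.0856
finger_force: 0.0
```

Call:
send_rows --rows '[-0.2, 0.04, 0, 0, 1, -0.4, 0.08, 0, 0, 1, -0.6, 0.11, 0, 0, 1, -0.74, 0.14, 0, 0, 1, -0.78, 0.14, 0.05, 0, 1, -0.78, 0.14, 0.1, 0, 1, -0.78, 0.14, 0.1, 0, 1]'

```text
clock: 23.78
tcp_pos: [0.5975, -0.0027, 0.1495]
eef_rot: [-2.14, -2.296, 0.002]
contact_force: [-0.0, 0.3, -0.5]
grip_width: 0.0854
finger_force: 0.0
```

```bash
python3 -c "
from h import *
go([.597,-.0045,.045],4)"
```

```text
t 23.78 tcp [ 0.5975 -0.0027  0.1495] yaw 4.04 tilt [-0.003  0.001 -1.   ] w 0.0854 F [-0.   0.3 -0.5] q7 -0.31
units x,y,z,turn [-0.016, -0.003, 0.871, np.float64(0.0)]
```

Call:
send_rows --rows '[-0.016, 0, 0.1, 0, 1, -0.016, 0, 0.25, 0, 1, -0.016, 0, 0.45, 0, 1, -0.016, 0, 0.6, 0, 1, -0.016, 0, 0.72, 0, 1, -0.016, 0, 0.81, 0, 1, -0.016, 0, 0.87, 0, 1, -0.016, 0, 0.87, 0, 1]'

```text
clock: 24.45
tcp_pos: [0.598, -0.0038, 0.0455]
eef_rot: [-2.14, -2.298, 0.002]
contact_force: [0.6, -0.1, 0.2]
grip_width: 0.0857
finger_force: 0.0
```

Call:
send_rows --rows '[0, 0, 0, 0, 0.3, 0, 0, 0, 0, 0, 0, 0, 0, 0, 0, 0, 0, 0, 0, 0, 0, 0, 0, 0, 0, 0, 0, 0, 0, 0, 0, 0, 0, 0, 0]'

```text
clock: 25.03
tcp_pos: [0.5993, -0.0049, 0.0479]
eef_rot: [2.143, 2.296, 0.001]
contact_force: [-1.9, 0.5, 6.2]
grip_width: 0.0378
finger_force: 59.7
```

Call:
send_rows --rows '[0, 0, -0.05, 0, 0, 0, 0, -0.2, 0, 0, 0, 0, -0.4, 0, 0, 0, 0, -0.6, 0, 0, 0, 0, -0.8, 0, 0, 0, 0, -0.95, 0, 0, 0, 0, -1, 0, 0, 0, 0, -1, 0, 0]'

```text
clock: 25.7
tcp_pos: [0.5999, -0.0048, 0.1687]
eef_rot: [2.142, 2.295, 0.004]
contact_force: [1.4, 0.1, -0.7]
grip_width: 0.0378
finger_force: 60.2
```

Call:
send_rows --rows '[0.1, 0, -0.05, 0, 0, 0.3, -0.1, -0.05, 0, 0, 0.5, -0.2, -0.05, 0, 0, 0.7, -0.3, -0.05, 0, 0, 0.9, -0.4, -0.05, 0, 0, 1, -0.5, -0.05, 0, 0]'

```text
clock: 26.2
tcp_pos: [0.5286, 0.115, 0.1719]
eef_rot: [-2.137, -2.299, 0.0]
contact_force: [0.3, -0.2, -0.1]
grip_width: 0.0385
finger_force: 60.3
```

Call:
send_rows --rows '[0.1, -0.05, 0, -0.07, 0, 0.2, -0.1, 0, -0.14, 0, 0.3, -0.15, 0, -0.21, 0, 0.4, -0.2, 0, -0.29, 0, 0.5, -0.25, 0, -0.37, 0, 0.6, -0.3, 0, -0.45, 0, 0.7, -0.35, 0, -0.53, 0, 0.8, -0.4, 0, -0.61, 0, 0.9, -0.45, 0, -0.69, 0, 0.98, -0.5, 0, -0.77, 0, 1, -0.5, 0, -0.85, 0, 1, -0.5, 0, -0.89, 0]'

```text
clock: 27.2
tcp_pos: [0.461, 0.2278, 0.1719]
eef_rot: [-0.147, -3.136, -0.0]
contact_force: [0.5, -1.1, -0.9]
grip_width: 0.0381
finger_force: 60.3
```

```bash
python3 -c "
from h import *
go([.4324,.3394,.17],84)"
```

```text
t 27.2 tcp [0.461  0.2278 0.1719] yaw 84.62 tilt [-0.002  0.    -1.   ] w 0.0381 F [ 0.5 -1.1 -0.9] q7 0.4
units x,y,z,turn [0.325, 0.904, 0.017, np.float64(0.007)]
```

Call:
send_rows --rows '[0.05, 0.15, 0, 0, 0, 0.13, 0.37, 0, 0, 0, 0.22, 0.6, 0, 0, 0, 0.3, 0.82, 0, 0, 0, 0.32, 0.9, 0.05, 0, 0, 0.32, 0.9, 0.2, 0, 0, 0.32, 0.9, 0.4, 0, 0, 0.32, 0.9, 0.6, 0, 0, 0.32, 0.9, 0.8, 0, 0, 0.32, 0.9, 0.92, 0, 0, 0.32, 0.9, 0.96, 0, 0, 0.32, 0.9, 0.96, 0, 0]'

```text
clock: 28.2
tcp_pos: [0.4341, 0.3373, 0.0559]
eef_rot: [-0.161, -3.134, 0.003]
contact_force: [0.1, -0.1, -0.6]
grip_width: 0.0381
finger_force: 60.4
```

```bash
python3 -c "
from h import *
go([.4324,.3394,.043],84)"
```

```text
t 28.2 tcp [0.4341 0.3373 0.0559] yaw 84.12 tilt [-0.003 -0.002 -1.   ] w 0.0381 F [ 0.1 -0.1 -0.6] q7 0.07
units x,y,z,turn [0.016, 0.016, 0.107, np.float64(0.001)]
```

Call:
send_rows --rows '[0.01, 0.01, 0.04, 0, 0, 0.01, 0.01, 0.08, 0, 0, 0.01, 0.01, 0.1, 0, 0, 0.01, 0.01, 0.11, 0, 0, 0.01, 0.01, 0.11, 0, 0]'

```text
clock: 28.62
tcp_pos: [0.4347, 0.3389, 0.0445]
eef_rot: [0.163, 3.137, 0.0]
contact_force: [-0.2, 1.4, -0.9]
grip_width: 0.0385
finger_force: 60.4
```

Call:
send_rows --rows '[0, 0, 0, 0, 0.3, 0, 0, 0, 0, 0.7, 0, 0, 0, 0, 1, 0, 0, 0, 0, 1, 0, 0, 0, 0, 1, 0, 0, 0, 0, 1]'

```text
clock: 29.12
tcp_pos: [0.4347, 0.339, 0.0445]
eef_rot: [0.163, 3.137, 0.0]
contact_force: [0.1, -1.0, 0.4]
grip_width: 0.0852
finger_force: 0.0
```

Call:
send_rows --rows '[0, 0, -0.1, 0, 1, 0, 0, -0.3, 0, 1, 0, 0, -0.6, 0, 1, 0, 0, -0.8, 0, 1, 0, 0, -0.95, 0, 1, 0, 0, -1, 0, 1]'

```text
clock: 29.62
tcp_pos: [0.4351, 0.3404, 0.1682]
eef_rot: [0.162, 3.134, 0.005]
contact_force: [1.2, 0.4, 0.7]
grip_width: 0.085
finger_force: 0.0
```

Call:
send_rows --rows '[-0.08, -0.1, 0, 0.05, 1, -0.2, -0.25, 0, 0.12, 1, -0.32, -0.4, 0, 0.2, 1, -0.44, -0.55, 0, 0.28, 1, -0.56, -0.7, 0, 0.36, 1, -0.68, -0.85, 0, 0.44, 1, -0.8, -1, 0, 0.52, 1, -0.84, -1, 0, 0.6, 1, -0.84, -1, 0, 0.68, 1, -0.84, -1, 0, 0.76, 1, -0.84, -1, 0, 0.84, 1, -0.84, -1, 0, 0.89, 1]'

```text
clock: 30.62
tcp_pos: [0.5221, 0.209, 0.1642]
eef_rot: [-2.151, -2.289, 0.001]
contact_force: [0.5, -1.2, -0.4]
grip_width: 0.0852
finger_force: 0.0
```

```bash
python3 -c "
from h import *
go([.656,.010,.15],4.2)"
```

```text
t 30.62 tcp [0.5221 0.209  0.1642] yaw 3.58 tilt [-0.001 -0.    -1.   ] w 0.0852 F [ 0.5 -1.2 -0.4] q7 -0.69
units x,y,z,turn [-1.725, 1.01, 0.118, np.float64(-0.007)]
```

Call:
send_rows --rows '[-0.1, 0.06, 0, 0, 1, -0.3, 0.18, 0, 0, 1, -0.5, 0.29, 0, 0, 1, -0.75, 0.44, 0, 0, 1, -1, 0.59, 0, 0, 1]'

```text
clock: 31.03
tcp_pos: [0.6021, 0.0922, 0.1643]
eef_rot: [2.138, 2.301, -0.001]
contact_force: [0.1, 1.0, 0.7]
grip_width: 0.0854
finger_force: 0.0
```

Call:
send_rows --rows '[-0.2, 0.11, 0, 0, 0.76, -0.4, 0.23, 0, 0, 0.76, -0.6, 0.35, 0, 0, 0.76, -0.7, 0.42, 0, -0.007, 0.76, -0.72, 0.42, 0.05, -0.007, 0.76, -0.72, 0.42, 0.1, -0.007, 0.76, -0.72, 0.42, 0.1, -0.007, 0.76, -0.72, 0.42, 0.1, -0.007, 0.76]'

```text
clock: 31.7
tcp_pos: [0.6565, 0.0129, 0.1518]
eef_rot: [-2.126, -2.31, 0.001]
contact_force: [-0.2, 0.5, 0.3]
grip_width: 0.0647
finger_force: 0.0
```

```bash
python3 -c "
from h import *
go([.656,.010,.08],4.2)
s=manip.state();im=manip.snapshot('wrist')
cv2.imwrite('pics/w6.png',cv2.resize(im[:,130:430],None,fx=1.4,fy=1.4,interpolation=cv2.INTER_CUBIC))"
```

```text
t 31.7 tcp [0.6565 0.0129 0.1518] yaw 4.74 tilt [-0.002  0.001 -1.   ] w 0.0647 F [-0.2  0.5  0.3] q7 -0.3
units x,y,z,turn [-0.024, -0.005, 0.598, np.float64(0.006)]
```

View pics/w6.png

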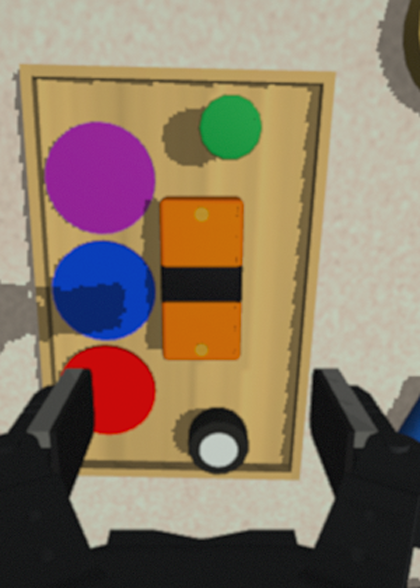

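The wrist view shows the battery with corners (161,198)–(241,359) in the crop, all three pads free, the jar at (230,127), and the open tips at (92,370) and (313,370). I'll compute refined positions from these.

```bash
python3 -c "
from h import *
f=lambda P:np.array(P,float)/1.4+[130,0]
b=wray(f([(161,198),(243,198),(241,359),(162,358)]),.031);print('bat',b.mean(0).round(4),np.degrees(np.arctan2(*(b[0]+b[1]-b[2]-b[3])[1::-1])))
print('pads PBR',wray(f([(100,178),(104,289.5),(109,389.5)]),.01).round(4))
go([*b.mean(0)[:2],.06],4.3)"
```

```text
bat [0.6579 0.0114 0.031 ] 94.55369171622087
pads PBR [[ 0.5944  0.0632  0.01  ]
 [ 0.5986 -0.0039  0.01  ]
 [ 0.6038 -0.0717  0.01  ]]
t 31.75 tcp [0.6568 0.013  0.1523] yaw 4.74 tilt [-0.001  0.001 -1.   ] w 0.065 F [ 1.2  0.  -0.2] q7 -0.3
units x,y,z,turn [-0.015, 0.009, 0.769, np.float64(0.005)]
```

Call:
send_rows --rows '[-0.015, 0, 0.1, 0.003, 0.76, -0.015, 0, 0.3, 0.003, 0.76, -0.015, 0, 0.5, 0.003, 0.76, -0.015, 0, 0.7, 0.003, 0.76, -0.015, 0, 0.82, 0.003, 0.76, -0.015, 0, 0.9, 0.003, 0.76, -0.015, 0, 0.95, 0.003, 0.76, -0.015, 0, 0.98, 0.003, 0.76, -0.015, 0, 1, 0.003, 0.76, -0.015, 0, 1, 0.003, 0.76]'

```text
clock: 32.58
tcp_pos: [0.658, 0.01, 0.0327]
eef_rot: [2.136, 2.303, 0.001]
contact_force: [-0.2, 0.6, -0.6]
grip_width: 0.0651
finger_force: 0.0
```

Call:
send_rows --rows '[0, 0, 0.02, 0, 0.76, 0, 0, 0.04, 0, 0.76, 0, 0, 0.06, 0, 0.76, 0, 0, 0.08, 0, 0.76, 0, 0, 0.08, 0, 0.76]'

```text
clock: 33.0
tcp_pos: [0.6575, 0.0097, 0.0223]
eef_rot: [-2.136, -2.303, 0.001]
contact_force: [0.5, 0.1, -0.9]
grip_width: 0.065
finger_force: 0.0
```

```bash
python3 -c "
from h import *
go([.657,.011,.01],4.3)
a=manip.snapshot('side')[140:300,230:390];a=cv2.resize(a,None,fx=3.4,fy=3.4,interpolation=cv2.INTER_CUBIC);a=cv2.convertScaleAbs(a,alpha=1.7,beta=15)
cv2.imwrite('pics/s7.png',a)"
```

```text
t 33.0 tcp [0.6575 0.0097 0.0223] yaw 4.31 tilt [-0.001 -0.    -1.   ] w 0.065 F [ 0.5  0.1 -0.9] q7 -0.38
units x,y,z,turn [0.011, -0.003, 0.103, np.float64(0.0)]
```

View pics/s7.png

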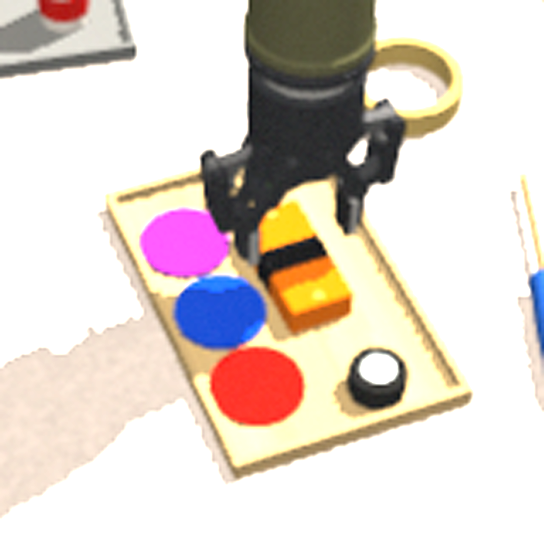

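The tips show at about (248,262) and (350,232). I'll solve for their height.

```bash
python3 -c "
from h import *
f=lambda P:np.array(P,float)/3.4+[230,140]
for px,s in(((248,262),-1),((350,232),1)):
  for z in(.006,.015,.02,.025,.03,.04): print(s,z,ray('side',f(px),z)[0].round(4), 'expect',.6575+s*.039,.0097+s*.003)
"
```

```text
-1 0.006 [0.63   0.0306 0.006 ] expect 0.6184999999999999 0.0067
-1 0.015 [0.6274 0.0234 0.015 ] expect 0.6184999999999999 0.0067
-1 0.02 [0.6259 0.0194 0.02  ] expect 0.6184999999999999 0.0067
-1 0.025 [0.6245 0.0154 0.025 ] expect 0.6184999999999999 0.0067
-1 0.03 [0.623  0.0114 0.03  ] expect 0.6184999999999999 0.0067
-1 0.04 [0.6201 0.0034 0.04  ] expect 0.6184999999999999 0.0067
1 0.006 [0.7088 0.0351 0.006 ] expect 0.6965 0.0127
1 0.015 [0.7055 0.0278 0.015 ] expect 0.6965 0.0127
1 0.02 [0.7036 0.0238 0.02  ] expect 0.6965 0.0127
1 0.025 [0.7017 0.0197 0.025 ] expect 0.6965 0.0127
1 0.03 [0.6999 0.0157 0.03  ] expect 0.6965 0.0127
1 0.04 [0.6961 0.0076 0.04  ] expect 0.6965 0.0127
```

The tips are at about z 0.035–0.04, roughly 15 mm above the TCP. I'll go about 22 mm lower in guarded steps.

Call:
send_rows --rows '[0, 0, 0.03, 0, 0.76, 0, 0, 0.06, 0, 0.76, 0, 0, 0.09, 0, 0.76, 0, 0, 0.12, 0, 0.76, 0, 0, 0.12, 0, 0.76]'

```text
clock: 33.47
tcp_pos: [0.6572, 0.0097, 0.0073]
eef_rot: [-2.135, -2.303, 0.002]
contact_force: [-0.0, 0.4, -0.5]
grip_width: 0.0649
finger_force: 0.0
```

Call:
send_rows --rows '[0, 0, 0.015, 0, 0.76, 0, 0, 0.03, 0, 0.76, 0, 0, 0.03, 0, 0.76]'

```text
clock: 33.72
tcp_pos: [0.6576, 0.0098, 0.0044]
eef_rot: [-2.136, -2.303, 0.0]
contact_force: [0.4, -0.0, 0.1]
grip_width: 0.0649
finger_force: 0.0
```

Call:
send_rows --rows '[0, 0, 0.015, 0, 0.76, 0, 0, 0.03, 0, 0.76, 0, 0, 0.03, 0, 0.76]'

```text
clock: 33.97
tcp_pos: [0.6576, 0.0097, 0.0009]
eef_rot: [-2.136, -2.303, 0.0]
contact_force: [0.1, 0.5, -0.4]
grip_width: 0.0647
finger_force: 0.0
```

Call:
send_rows --rows '[0, 0, 0.01, 0, 0.76, 0, 0, 0.02, 0, 0.76, 0, 0, 0.02, 0, 0.4, 0, 0, 0.02, 0, 0, 0, 0, 0.02, 0, 0, 0, 0, 0.02, 0, 0, 0, 0, 0.02, 0, 0, 0, 0, 0.02, 0, 0, 0, 0, 0.02, 0, 0]'

```text
clock: 34.72
tcp_pos: [0.6578, 0.0098, -0.001]
eef_rot: [2.136, 2.303, 0.0]
contact_force: [-0.9, -1.1, 3.3]
grip_width: 0.0455
finger_force: 63.7
```

Call:
send_rows --rows '[0, 0, -0.05, 0, 0, 0, 0, -0.12, 0, 0, 0, 0, -0.2, 0, 0, 0, 0, -0.2, 0, 0]'

```text
clock: 35.05
tcp_pos: [0.6591, 0.0101, 0.0252]
eef_rot: [2.135, 2.302, 0.004]
contact_force: [1.4, -0.3, -2.9]
grip_width: 0.0456
finger_force: 63.1
```

The battery is gripped: 45.5 mm reading, 2.9 N weight. I'll lift it and carry it to the car.

Call:
send_rows --rows '[0, 0, -0.1, 0, 0, 0, 0, -0.3, 0, 0, 0, 0, -0.5, 0, 0, 0, 0, -0.7, 0, 0, 0, 0, -0.9, 0, 0, 0, 0, -1, 0, 0, 0, 0, -1, 0, 0]'

```text
clock: 35.63
tcp_pos: [0.6594, 0.0102, 0.1464]
eef_rot: [2.134, 2.301, 0.006]
contact_force: [0.4, -0.1, -2.9]
grip_width: 0.046
finger_force: 63.2
```

Call:
send_rows --rows '[-0.08, -0.03, 0, 0, 0, -0.2, -0.08, 0, 0, 0, -0.4, -0.17, 0, 0, 0, -0.6, -0.26, 0, 0, 0, -0.8, -0.35, 0, 0, 0, -1, -0.44, 0, 0, 0]'

```text
clock: 36.13
tcp_pos: [0.6119, -0.116, 0.1404]
eef_rot: [-2.135, -2.301, 0.004]
contact_force: [0.0, 0.4, -2.2]
grip_width: 0.0459
finger_force: 63.0
```

Call:
send_rows --rows '[-0.12, -0.05, 0, 0.07, 0, -0.24, -0.1, 0, 0.14, 0, -0.36, -0.15, 0, 0.21, 0, -0.48, -0.2, 0, 0.29, 0, -0.6, -0.25, 0, 0.37, 0, -0.72, -0.3, 0, 0.45, 0, -0.82, -0.35, 0, 0.53, 0, -0.9, -0.4, 0, 0.61, 0, -0.96, -0.43, 0, 0.69, 0, -1, -0.44, 0, 0.77, 0, -1, -0.44, 0, 0.84, 0, -1, -0.44, 0, 0.91, 0]'

```text
clock: 37.13
tcp_pos: [0.5683, -0.2388, 0.1405]
eef_rot: [-3.124, -0.328, 0.006]
contact_force: [-0.5, 0.0, -2.2]
grip_width: 0.0457
finger_force: 63.0
```

```bash
python3 -c "
from h import *
go([.4971,-.3497,.145],-89.3)"
```

```text
t 37.13 tcp [ 0.5683 -0.2388  0.1405] yaw -78.03 tilt [-0.004  0.001 -1.   ] w 0.0457 F [-0.5  0.  -2.2] q7 -1.11
units x,y,z,turn [-0.772, 0.781, -0.036, np.float64(0.125)]
```

Call:
send_rows --rows '[-0.08, 0.08, 0, 0.02, 0, -0.2, 0.2, 0, 0.05, 0, -0.35, 0.35, 0, 0.08, 0, -0.5, 0.5, 0, 0.11, 0, -0.65, 0.65, 0, 0.125, 0, -0.74, 0.75, 0, 0.125, 0, -0.77, 0.78, 0, 0.125, 0, -0.77, 0.78, 0, 0.125, 0, -0.77, 0.78, 0, 0.125, 0]'

```text
clock: 37.88
tcp_pos: [0.4995, -0.3491, 0.1422]
eef_rot: [-3.141, -0.031, 0.001]
contact_force: [0.9, 0.3, -2.5]
grip_width: 0.0455
finger_force: 63.0
```

```bash
python3 -c "
from h import *
go([.4971,-.3497,.06],-89.3)
im=manip.snapshot('side')[280:420,190:410];im=cv2.convertScaleAbs(cv2.resize(im,None,fx=2.5,fy=2.5,interpolation=cv2.INTER_CUBIC),alpha=1.5,beta=15)
im2=manip.snapshot('wrist');im2=cv2.resize(im2[:,100:460],None,fx=.7,fy=.7)
t=manip.snapshot('top')[170:320,380:490];t=cv2.convertScaleAbs(cv2.resize(t,None,fx=2.2,fy=2.2,interpolation=cv2.INTER_CUBIC),alpha=1.5,beta=10)
o=np.zeros((600,800,3),np.uint8);o[:350,:550]=im;o[:t.shape[0],550:550+t.shape[1]]=t;o[350:350+250,:252]=im2[:250];cv2.imwrite('pics/k8.png',o)"
```

```text
t 37.88 tcp [ 0.4995 -0.3491  0.1422] yaw -88.88 tilt [-0.001  0.001 -1.   ] w 0.0455 F [ 0.9  0.3 -2.5] q7 -1.06
units x,y,z,turn [-0.02, 0.006, 0.685, np.float64(0.005)]
```

View pics/k8.png

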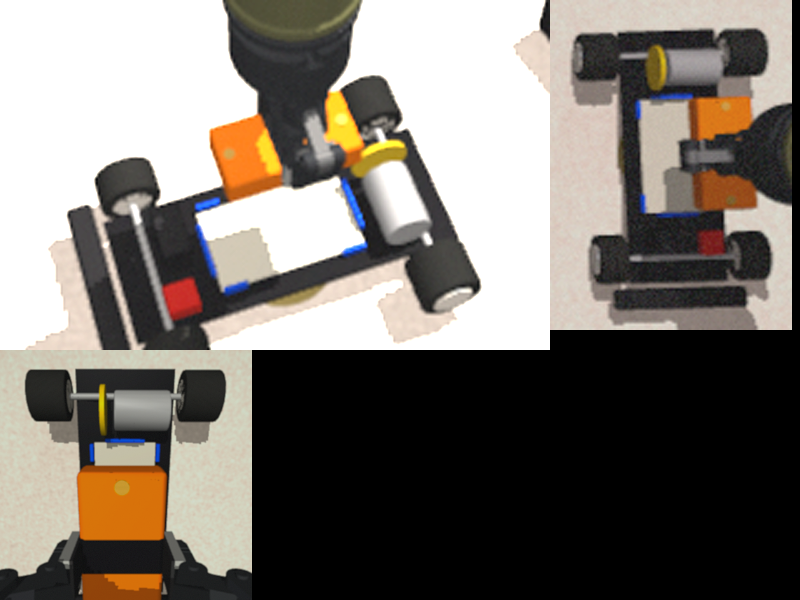

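The battery is held level over the car. In the wrist panel its far end is at y≈468, the band at 540–573, the far blue end stop at (125,441), and the corner stops at x=92 and 158.

```bash
python3 -c "
from h import *
f=lambda P:(np.array(P,float)-[0,350])/.7+[100,0]
s=manip.state()
print('bat end',(wray(f([(79,470),(166,470)]),.174)-s['tcp_pos']).round(4),'band edge',(wray(f([(78,540),(167,540)]),.174)-s['tcp_pos']).round(4))
print('end stop',wray(f([(107,441),(143,441)]),.042).round(4),'place far edge floor',wray(f([(98,443),(155,443)]),.036).round(4),'corner stops',wray(f([(92,455),(158,455)]),.042).round(4))
"
```

```text
bat end [[ 0.0493  0.0228  0.0314]
 [ 0.0503 -0.0211  0.0314]] band edge [[ 0.0106  0.0243  0.0314]
 [ 0.0117 -0.0244  0.0314]]
end stop [[ 0.5568 -0.3312  0.042 ]
 [ 0.5576 -0.3672  0.042 ]] place far edge floor [[ 0.5542 -0.3216  0.036 ]
 [ 0.5555 -0.3801  0.036 ]] corner stops [[ 0.5425 -0.316   0.042 ]
 [ 0.544  -0.3831  0.042 ]]
```

Call:
send_rows --rows '[-0.025, 0.005, 0.08, 0.005, 0, -0.025, 0.005, 0.2, 0.005, 0, -0.025, 0.005, 0.35, 0.005, 0, -0.025, 0.005, 0.5, 0.005, 0, -0.025, 0.005, 0.62, 0.005, 0, -0.025, 0.005, 0.72, 0.005, 0, -0.025, 0.005, 0.79, 0.005, 0, -0.025, 0.005, 0.83, 0.005, 0, -0.025, 0.005, 0.86, 0.005, 0, -0.025, 0.005, 0.86, 0.005, 0]'

```text
clock: 38.87
tcp_pos: [0.4974, -0.3491, 0.0391]
eef_rot: [-3.141, -0.02, 0.001]
contact_force: [-1.1, 0.7, -2.2]
grip_width: 0.0454
finger_force: 63.1
```

```bash
python3 -c "
from h import *
go([.4965,-.3497,.027],-89.3)"
```

```text
t 38.87 tcp [ 0.4974 -0.3491  0.0391] yaw -89.26 tilt [-0.  0. -1.] w 0.0454 F [-1.1  0.7 -2.2] q7 -1.08
units x,y,z,turn [-0.007, 0.005, 0.101, np.float64(0.0)]
```

Call:
send_rows --rows '[-0.005, 0.005, 0.02, 0, 0, -0.005, 0.005, 0.04, 0, 0, -0.005, 0.005, 0.06, 0, 0, -0.005, 0.005, 0.08, 0, 0, -0.005, 0.005, 0.08, 0, 0]'

```text
clock: 39.28
tcp_pos: [0.4966, -0.3499, 0.0296]
eef_rot: [-3.141, -0.02, 0.001]
contact_force: [0.5, 0.7, -3.1]
grip_width: 0.0456
finger_force: 63.1
```

Call:
send_rows --rows '[0, 0, 0.01, 0, 0, 0, 0, 0.02, 0, 0, 0, 0, 0.02, 0, 0]'

```text
clock: 39.53
tcp_pos: [0.4967, -0.35, 0.0274]
eef_rot: [-3.141, -0.02, 0.0]
contact_force: [0.9, 0.4, -2.5]
grip_width: 0.0456
finger_force: 63.1
```

One more small step down to contact.

Call:
send_rows --rows '[0, 0, 0.01, 0, 0, 0, 0, 0.015, 0, 0, 0, 0, 0.015, 0, 0]'

```text
clock: 39.78
tcp_pos: [0.4969, -0.3501, 0.027]
eef_rot: [3.141, 0.019, 0.001]
contact_force: [-2.3, 2.1, 7.7]
grip_width: 0.0453
finger_force: 64.2
```

Call:
send_rows --rows '[0, 0, 0.01, 0, 0, 0, 0, 0.01, 0, 0]'

```text
clock: 39.95
tcp_pos: [0.4969, -0.3501, 0.0269]
eef_rot: [3.141, 0.019, 0.001]
contact_force: [-5.7, 2.5, 18.4]
grip_width: 0.0455
finger_force: 65.4
```

The battery is resting in the place. I'll ease off, open and lift.

Call:
send_rows --rows '[0, 0, -0.018, 0, 0, 0, 0, -0.018, 0, 0.6, 0, 0, -0.018, 0, 0.8, 0, 0, -0.018, 0, 0.8, 0, 0, -0.018, 0, 0.8, 0, 0, -0.018, 0, 0.8, 0, 0, -0.018, 0, 0.8]'

```text
clock: 40.53
tcp_pos: [0.4968, -0.35, 0.0265]
eef_rot: [-3.141, -0.02, 0.0]
contact_force: [-0.1, -1.4, -0.4]
grip_width: 0.0684
finger_force: 0.0
```

Call:
send_rows --rows '[0, 0, -0.06, 0, 0.8, 0, 0, -0.15, 0, 0.8, 0, 0, -0.3, 0, 0.8, 0, 0, -0.5, 0, 0.8, 0, 0, -0.75, 0, 0.8, 0, 0, -1, 0, 0.8, 0, 0, -1, 0, 1]'

```text
clock: 41.12
tcp_pos: [0.4997, -0.3519, 0.1541]
eef_rot: [3.136, 0.019, 0.014]
contact_force: [-1.1, -0.9, 0.4]
grip_width: 0.0781
finger_force: 0.0
```

```bash
python3 -c "
from h import *
go([.502,.332,.17],84)
im=manip.snapshot('side')
a=cv2.convertScaleAbs(cv2.resize(im[290:420,200:400],None,fx=2,fy=2,interpolation=cv2.INTER_CUBIC),alpha=1.5,beta=15)
b=cv2.convertScaleAbs(cv2.resize(im[80:180,160:320],None,fx=2.4,fy=2.4,interpolation=cv2.INTER_CUBIC),alpha=1.3,beta=15)
t=manip.snapshot('top')[170:310,90:170];t=cv2.convertScaleAbs(cv2.resize(t,None,fx=3.6,fy=3.6,interpolation=cv2.INTER_CUBIC),alpha=1.5,beta=10)
o=np.zeros((600,800,3),np.uint8);o[:260,:400]=a;o[300:540,:384]=b;o[:504,410:698]=t;cv2.imwrite('pics/k9.png',o)"
```

```text
t 41.12 tcp [ 0.4997 -0.3519  0.1541] yaw -89.3 tilt [ 0.009 -0.006 -1.   ] w 0.0781 F [-1.1 -0.9  0.4] q7 -1.06
units x,y,z,turn [0.09, -5.697, -0.166, np.float64(0.074)]
```

View pics/k9.png

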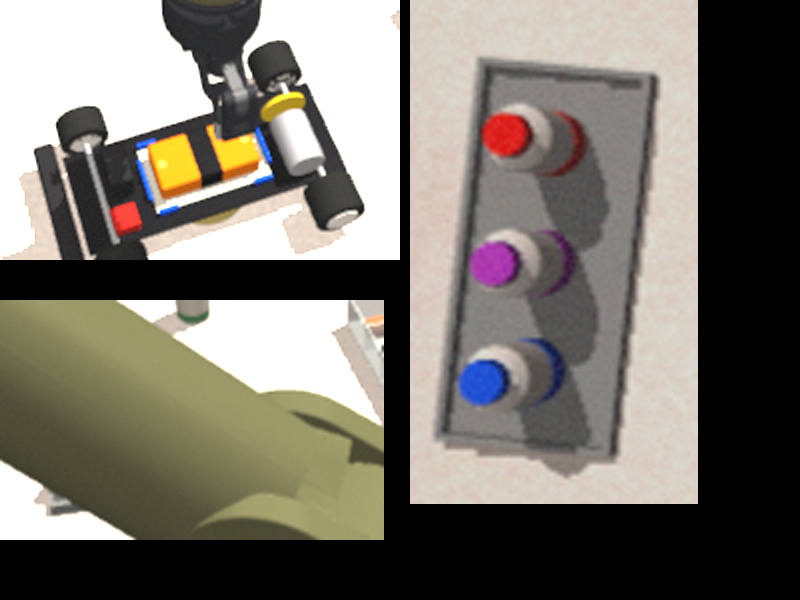

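The battery lies inside the blue stops, at about (205,160) in the side panel. All three bottles stand upright in the tray, red, purple and blue from the far end. I'll now travel back to the tray, turning on the way.

Call:
send_rows --rows '[0, -0.08, 0, -0.07, 1, 0, -0.17, -0.05, -0.15, 1, 0, -0.27, -0.1, -0.23, 1, 0, -0.37, -0.1, -0.31, 1, 0, -0.47, -0.1, -0.39, 1, 0, -0.57, -0.1, -0.47, 1, 0, -0.67, -0.1, -0.55, 1, 0, -0.77, -0.1, -0.63, 1, 0, -0.87, -0.1, -0.71, 1, 0, -0.95, -0.1, -0.79, 1, 0, -1, -0.1, -0.87, 1, 0, -1, -0.1, -0.94, 1]'

```text
clock: 42.22
tcp_pos: [0.4948, -0.228, 0.1582]
eef_rot: [-2.3, -2.137, 0.0]
contact_force: [-0.4, -0.4, 0.5]
grip_width: 0.0855
finger_force: 0.0
```

Call:
send_rows --rows '[0.1, 0, 0, 0, 1, 0.3, 0, 0, 0, 1, 0.55, 0, 0, 0, 1, 0.8, 0, 0, 0, 1, 1, 0, 0, 0, 1]'

```text
clock: 42.63
tcp_pos: [0.5046, -0.1074, 0.1584]
eef_rot: [-2.313, -2.124, -0.0]
contact_force: [-0.2, -0.6, -0.9]
grip_width: 0.0853
finger_force: 0.0
```

Call:
send_rows --rows '[0.25, 0, 0, 0, 1, 0.5, 0, 0, 0, 1, 0.75, 0, 0, 0, 1, 1, 0, 0, 0, 1]'

```text
clock: 42.97
tcp_pos: [0.5141, 0.0112, 0.1584]
eef_rot: [-2.315, -2.123, 0.001]
contact_force: [0.4, 0.3, 0.4]
grip_width: 0.0852
finger_force: 0.0
```

Call:
send_rows --rows '[0.1, 0, 0, -0.07, 1, 0.2, 0, 0, -0.15, 1, 0.3, 0, 0, -0.23, 1, 0.4, 0, 0, -0.31, 1, 0.5, 0, 0, -0.39, 1, 0.6, 0, 0, -0.47, 1, 0.7, 0, 0, -0.55, 1, 0.8, 0, 0, -0.63, 1, 0.9, 0, 0, -0.71, 1, 0.97, 0, 0, -0.79, 1, 1, 0, 0, -0.87, 1, 1, 0, 0, -0.94, 1]'

```text
clock: 43.97
tcp_pos: [0.5237, 0.1306, 0.1584]
eef_rot: [-0.27, -3.129, -0.001]
contact_force: [-0.2, -0.4, 0.2]
grip_width: 0.0855
finger_force: 0.0
```

```bash
python3 -c "
from h import *
go([.5735,.324,.16],84)"
```

```text
t 43.97 tcp [0.5237 0.1306 0.1584] yaw 80.13 tilt [-0.001  0.001 -1.   ] w 0.0855 F [-0.2 -0.4  0.2] q7 0.54
units x,y,z,turn [-0.132, 1.659, -0.013, np.float64(-0.043)]
```

Call:
send_rows --rows '[-0.01, 0.12, 0, -0.043, 1, -0.03, 0.35, 0, -0.043, 1, -0.05, 0.6, 0, -0.043, 1, -0.07, 0.8, 0, -0.043, 1, -0.08, 1, 0, -0.043, 1]'

```text
clock: 44.38
tcp_pos: [0.5545, 0.2469, 0.1581]
eef_rot: [-0.177, -3.135, 0.001]
contact_force: [-0.1, -0.4, 0.9]
grip_width: 0.0851
finger_force: 0.0
```

Call:
send_rows --rows '[-0.02, 0.2, 0, 0, 1, -0.03, 0.4, 0, 0, 1, -0.05, 0.58, 0, 0, 1, -0.05, 0.65, 0, 0, 1, -0.05, 0.66, 0, 0, 1, -0.05, 0.66, 0, 0, 1]'

```text
clock: 44.88
tcp_pos: [0.5689, 0.3234, 0.1582]
eef_rot: [-0.171, -3.136, 0.002]
contact_force: [-0.0, 0.2, 0.2]
grip_width: 0.0855
finger_force: 0.0
```

```bash
python3 -c "
from h import *
go([.5735,.324,.0415],84)"
```

```text
t 44.88 tcp [0.5689 0.3234 0.1582] yaw 83.75 tilt [-0.001 -0.001 -1.   ] w 0.0855 F [-0.   0.2  0.2] q7 0.39
units x,y,z,turn [-0.039, 0.01, 0.972, np.float64(-0.003)]
```

Call:
send_rows --rows '[-0.039, 0.01, 0.1, 0, 1, -0.039, 0.01, 0.3, 0, 1, -0.039, 0.01, 0.5, 0, 1, -0.039, 0.01, 0.68, 0, 1, -0.039, 0.01, 0.82, 0, 1, -0.039, 0.01, 0.91, 0, 1, -0.039, 0.01, 0.97, 0, 1, -0.039, 0.01, 0.97, 0, 1]'

```text
clock: 45.55
tcp_pos: [0.5743, 0.3224, 0.0407]
eef_rot: [-0.172, -3.135, 0.003]
contact_force: [-0.4, -0.3, 0.4]
grip_width: 0.0857
finger_force: 0.0
```

Call:
send_rows --rows '[0, 0, 0, 0, 0.3, 0, 0, 0, 0, 0, 0, 0, 0, 0, 0, 0, 0, 0, 0, 0, 0, 0, 0, 0, 0, 0, 0, 0, 0, 0, 0, 0, 0, 0, 0]'

```text
clock: 46.13
tcp_pos: [0.5751, 0.3245, 0.0437]
eef_rot: [0.17, 3.135, 0.002]
contact_force: [-0.5, 0.6, 6.3]
grip_width: 0.0376
finger_force: 60.0
```

Call:
send_rows --rows '[0, 0, -0.05, 0, 0, 0, 0, -0.2, 0, 0, 0, 0, -0.4, 0, 0, 0, 0, -0.6, 0, 0, 0, 0, -0.8, 0, 0, 0, 0, -0.95, 0, 0, 0, 0, -1, 0, 0, 0, 0, -1, 0, 0]'

```text
clock: 46.8
tcp_pos: [0.5749, 0.3246, 0.1641]
eef_rot: [0.17, 3.135, 0.002]
contact_force: [-0.0, -0.3, -1.3]
grip_width: 0.0382
finger_force: 60.4
```

Call:
send_rows --rows '[-0.02, -0.1, 0, 0.05, 0, -0.04, -0.2, 0, 0.12, 0, -0.08, -0.3, 0, 0.2, 0, -0.1, -0.42, 0, 0.28, 0, -0.12, -0.54, 0, 0.36, 0, -0.15, -0.66, 0, 0.44, 0, -0.17, -0.78, 0, 0.52, 0, -0.2, -0.88, 0, 0.6, 0, -0.22, -0.95, 0, 0.68, 0, -0.22, -1, 0, 0.76, 0, -0.22, -1, 0, 0.84, 0, -0.22, -1, 0, 0.89, 0]'

```text
clock: 47.8
tcp_pos: [0.5871, 0.2004, 0.1606]
eef_rot: [-2.157, -2.283, 0.004]
contact_force: [-0.6, -0.1, -0.6]
grip_width: 0.0379
finger_force: 60.4
```

```bash
python3 -c "
from h import *
go([.6015,-.0725,.16],4)"
```

```text
t 47.8 tcp [0.5871 0.2004 0.1606] yaw 3.23 tilt [-0.002 -0.002 -1.   ] w 0.0379 F [-0.6 -0.1 -0.6] q7 -0.63
units x,y,z,turn [-2.277, -0.008, 0.008, np.float64(-0.009)]
```

Call:
send_rows --rows '[-0.1, 0, 0, 0, 0, -0.3, 0, 0, 0, 0, -0.55, 0, 0, 0, 0, -0.8, 0, 0, 0, 0, -1, 0, 0, -0.009, 0]'

```text
clock: 48.22
tcp_pos: [0.5948, 0.0781, 0.1609]
eef_rot: [-2.13, -2.309, 0.005]
contact_force: [-0.7, -0.9, -1.5]
grip_width: 0.038
finger_force: 60.4
```

Call:
send_rows --rows '[-0.25, 0, 0, 0, 0, -0.5, 0, 0, 0, 0, -0.75, 0, 0, 0, 0, -0.95, 0, 0, 0, 0, -1, 0, 0, 0, 0]'

```text
clock: 48.63
tcp_pos: [0.604, -0.0452, 0.1606]
eef_rot: [2.137, 2.302, -0.007]
contact_force: [-0.5, -1.0, -1.5]
grip_width: 0.038
finger_force: 60.4
```

Call:
send_rows --rows '[-0.15, 0, 0, 0, 0, -0.25, 0, 0, 0, 0, -0.29, 0, 0.1, 0, 0, -0.29, 0, 0.25, 0, 0, -0.29, 0, 0.4, 0, 0, -0.29, 0, 0.5, 0, 0, -0.29, 0, 0.5, 0, 0, -0.29, 0, 0.5, 0, 0]'

```text
clock: 49.3
tcp_pos: [0.607, -0.0716, 0.1014]
eef_rot: [-2.13, -2.307, 0.001]
contact_force: [0.9, -0.3, -0.1]
grip_width: 0.0382
finger_force: 60.4
```

```bash
python3 -c "
from h import *
go([.6015,-.0745,.049],4)"
```

```text
t 49.3 tcp [ 0.607  -0.0716  0.1014] yaw 4.58 tilt [-0.002  0.001 -1.   ] w 0.0382 F [ 0.9 -0.3 -0.1] q7 -0.21
units x,y,z,turn [-0.021, -0.047, 0.437, np.float64(0.006)]
```

Call:
send_rows --rows '[-0.01, -0.03, 0.02, 0, 0, -0.021, -0.047, 0.1, 0, 0, -0.021, -0.047, 0.2, 0, 0, -0.021, -0.047, 0.3, 0, 0, -0.021, -0.047, 0.37, 0, 0, -0.021, -0.047, 0.41, 0, 0, -0.021, -0.047, 0.43, 0, 0, -0.021, -0.047, 0.437, 0, 0, -0.021, -0.047, 0.437, 0, 0]'

```text
clock: 50.05
tcp_pos: [0.6023, -0.075, 0.0498]
eef_rot: [-2.132, -2.307, -0.0]
contact_force: [0.5, -0.3, -0.7]
grip_width: 0.038
finger_force: 60.4
```

Call:
send_rows --rows '[0, 0, 0.008, 0, 0, 0, 0, 0.008, 0, 0]'

```text
clock: 50.22
tcp_pos: [0.6025, -0.0751, 0.0493]
eef_rot: [2.132, 2.306, 0.001]
contact_force: [-0.2, -0.1, -0.7]
grip_width: 0.038
finger_force: 60.4
```

Call:
send_rows --rows '[0, 0, 0, 0, 0.3, 0, 0, 0, 0, 0.7, 0, 0, 0, 0, 1, 0, 0, 0, 0, 1, 0, 0, 0, 0, 1, 0, 0, 0, 0, 1]'

```text
clock: 50.72
tcp_pos: [0.6023, -0.0752, 0.0491]
eef_rot: [2.133, 2.307, 0.0]
contact_force: [0.1, -0.5, 0.7]
grip_width: 0.0851
finger_force: 0.0
```

Call:
send_rows --rows '[0, 0, -0.1, 0, 1, 0, 0, -0.3, 0, 1, 0, 0, -0.6, 0, 1, 0, 0, -0.8, 0, 1, 0, 0, -0.92, 0, 1, 0, 0, -0.92, 0, 1]'

```text
clock: 51.22
tcp_pos: [0.6043, -0.0748, 0.1641]
eef_rot: [2.129, 2.303, 0.007]
contact_force: [0.7, -0.0, 0.3]
grip_width: 0.085
finger_force: 0.0
```

Call:
send_rows --rows '[0.1, 0, 0, 0, 1, 0.3, -0.1, 0, 0, 1, 0.55, -0.15, 0, 0, 1, 0.8, -0.2, 0, 0, 1, 1, -0.25, 0, 0, 1]'

```text
clock: 51.63
tcp_pos: [0.561, 0.0453, 0.1584]
eef_rot: [-2.129, -2.307, 0.001]
contact_force: [0.2, 1.6, 0.7]
grip_width: 0.0856
finger_force: 0.0
```

Call:
send_rows --rows '[0.25, -0.05, 0, 0, 1, 0.5, -0.1, 0, 0, 1, 0.75, -0.15, 0, 0, 1, 1, -0.2, 0, 0, 1]'

```text
clock: 51.97
tcp_pos: [0.5276, 0.1618, 0.1584]
eef_rot: [-2.131, -2.307, 0.003]
contact_force: [1.0, 0.8, -0.4]
grip_width: 0.0851
finger_force: 0.0
```

Call:
send_rows --rows '[0.1, -0.02, 0, -0.07, 1, 0.2, -0.04, 0, -0.15, 1, 0.3, -0.06, 0, -0.23, 1, 0.4, -0.08, 0, -0.31, 1, 0.5, -0.1, 0, -0.39, 1, 0.6, -0.12, 0, -0.47, 1, 0.7, -0.14, 0, -0.55, 1, 0.8, -0.16, 0, -0.63, 1, 0.9, -0.18, 0, -0.71, 1, 0.97, -0.2, 0, -0.79, 1, 1, -0.2, 0, -0.86, 1, 1, -0.2, 0, -0.885, 1]'

```text
clock: 52.97
tcp_pos: [0.4943, 0.2792, 0.1583]
eef_rot: [-0.145, -3.136, -0.0]
contact_force: [0.6, 0.4, -1.0]
grip_width: 0.0856
finger_force: 0.0
```

```bash
python3 -c "
from h import *
go([.5022,.333,.15],84)"
```

```text
t 52.97 tcp [0.4943 0.2792 0.1583] yaw 84.7 tilt [-0.002  0.    -1.   ] w 0.0856 F [ 0.6  0.4 -1. ] q7 0.36
units x,y,z,turn [-0.024, 0.452, 0.069, np.float64(0.008)]
```

Call:
send_rows --rows '[0, 0.1, 0, 0.008, 1, -0.02, 0.28, 0, 0.008, 1, -0.024, 0.42, 0, 0.008, 1, -0.024, 0.452, 0, 0.008, 1, -0.024, 0.452, 0.1, 0.008, 1, -0.024, 0.452, 0.3, 0.008, 1, -0.024, 0.452, 0.5, 0.008, 1, -0.024, 0.452, 0.7, 0.008, 1, -0.024, 0.452, 0.85, 0.008, 1, -0.024, 0.452, 0.92, 0.008, 1, -0.024, 0.452, 0.95, 0.008, 1, -0.024, 0.452, 0.95, 0.008, 1]'

```text
clock: 53.97
tcp_pos: [0.504, 0.3305, 0.0445]
eef_rot: [-0.18, -3.135, 0.002]
contact_force: [0.6, -0.1, 0.6]
grip_width: 0.0853
finger_force: 0.0
```

```bash
python3 -c "
from h import *
go([.5022,.333,.043],84)"
```

```text
t 53.97 tcp [0.504  0.3305 0.0445] yaw 83.43 tilt [-0.002 -0.001 -1.   ] w 0.0853 F [ 0.6 -0.1  0.6] q7 0.18
units x,y,z,turn [0.017, 0.019, 0.012, np.float64(-0.006)]
```

Call:
send_rows --rows '[0.017, 0.019, 0.01, 0, 1, 0.017, 0.019, 0.01, 0, 1, 0.017, 0.019, 0.01, 0, 0.3, 0.017, 0.019, 0.01, 0, 0, 0.017, 0.019, 0.01, 0, 0, 0.017, 0.019, 0.01, 0, 0, 0.017, 0.019, 0.01, 0, 0, 0.017, 0.019, 0.01, 0, 0, 0.017, 0.019, 0.01, 0, 0]'

```text
clock: 54.72
tcp_pos: [0.5032, 0.3336, 0.0449]
eef_rot: [0.181, 3.135, -0.0]
contact_force: [-1.1, -1.3, 4.1]
grip_width: 0.0378
finger_force: 59.6
```

Call:
send_rows --rows '[0, 0, -0.05, 0, 0, 0, 0, -0.2, 0, 0, 0, 0, -0.4, 0, 0, 0, 0, -0.6, 0, 0, 0, 0, -0.8, 0, 0, 0, 0, -0.95, 0, 0, 0, 0, -1, 0, 0, 0, 0, -1, 0, 0]'

```text
clock: 55.38
tcp_pos: [0.5033, 0.3344, 0.1657]
eef_rot: [0.18, 3.134, 0.003]
contact_force: [0.0, 0.5, -1.5]
grip_width: 0.0381
finger_force: 60.2
```

Call:
send_rows --rows '[-0.05, -0.1, 0, 0.05, 0, -0.1, -0.2, 0, 0.12, 0, -0.15, -0.3, 0, 0.2, 0, -0.2, -0.42, 0, 0.28, 0, -0.26, -0.54, 0, 0.36, 0, -0.32, -0.66, 0, 0.44, 0, -0.38, -0.78, 0, 0.52, 0, -0.43, -0.88, 0, 0.6, 0, -0.47, -0.95, 0, 0.68, 0, -0.5, -1, 0, 0.76, 0, -0.5, -1, 0, 0.84, 0, -0.5, -1, 0, 0.882, 0]'

```text
clock: 56.38
tcp_pos: [0.5483, 0.2063, 0.1624]
eef_rot: [-2.151, -2.289, 0.004]
contact_force: [-0.0, -0.4, -2.4]
grip_width: 0.0379
finger_force: 60.2
```

```bash
python3 -c "
from h import *
go([.5925,.0632,.16],4)"
```

```text
t 56.38 tcp [0.5483 0.2063 0.1624] yaw 3.58 tilt [-0.002 -0.001 -1.   ] w 0.0379 F [-0.  -0.4 -2.4] q7 -0.67
units x,y,z,turn [-1.213, 0.293, 0.021, np.float64(-0.005)]
```

Call:
send_rows --rows '[-0.1, 0.02, 0, 0, 0, -0.3, 0.07, 0, 0, 0, -0.55, 0.13, 0, 0, 0, -0.8, 0.19, 0, 0, 0, -1, 0.24, 0, 0, 0]'

```text
clock: 56.8
tcp_pos: [0.586, 0.0859, 0.1627]
eef_rot: [2.14, 2.3, -0.004]
contact_force: [0.5, -0.1, -2.1]
grip_width: 0.038
finger_force: 60.2
```

Call:
send_rows --rows '[-0.12, 0.03, 0, 0, 0, -0.2, 0.05, 0, 0, 0, -0.22, 0.05, 0.1, 0, 0, -0.22, 0.05, 0.25, 0, 0, -0.22, 0.05, 0.4, 0, 0, -0.22, 0.05, 0.5, 0, 0, -0.22, 0.05, 0.5, 0, 0, -0.22, 0.05, 0.5, 0, 0]'

```text
clock: 57.47
tcp_pos: [0.5932, 0.0643, 0.1036]
eef_rot: [-2.139, -2.299, 0.002]
contact_force: [-0.6, 0.2, -0.3]
grip_width: 0.0379
finger_force: 60.3
```

```bash
python3 -c "
from h import *
go([.5928,.0612,.0505],4)"
```

```text
t 57.47 tcp [0.5932 0.0643 0.1036] yaw 4.13 tilt [-0.002  0.    -1.   ] w 0.0379 F [-0.6  0.2 -0.3] q7 -0.45
units x,y,z,turn [-0.025, -0.004, 0.442, np.float64(0.001)]
```

Call:
send_rows --rows '[-0.01, 0, 0.02, 0, 0, -0.022, -0.004, 0.1, 0, 0, -0.022, -0.004, 0.2, 0, 0, -0.022, -0.004, 0.3, 0, 0, -0.022, -0.004, 0.37, 0, 0, -0.022, -0.004, 0.41, 0, 0, -0.022, -0.004, 0.43, 0, 0, -0.022, -0.004, 0.44, 0, 0, -0.022, -0.004, 0.44, 0, 0]'

```text
clock: 58.22
tcp_pos: [0.5935, 0.0616, 0.0512]
eef_rot: [-2.141, -2.299, -0.0]
contact_force: [0.1, -0.4, -1.5]
grip_width: 0.038
finger_force: 60.3
```

Call:
send_rows --rows '[0, 0, 0, 0, 0.3, 0, 0, 0, 0, 0.7, 0, 0, 0, 0, 1, 0, 0, 0, 0, 1, 0, 0, 0, 0, 1, 0, 0, 0, 0, 1]'

```text
clock: 58.72
tcp_pos: [0.5936, 0.0614, 0.0516]
eef_rot: [2.142, 2.298, 0.001]
contact_force: [0.5, -0.0, -0.3]
grip_width: 0.0851
finger_force: 0.0
```

Call:
send_rows --rows '[0, 0, -0.1, 0, 1, 0, 0, -0.3, 0, 1, 0, 0, -0.6, 0, 1, 0, 0, -0.8, 0, 1, 0, 0, -0.92, 0, 1, 0, 0, -0.92, 0, 1]'

```text
clock: 59.22
tcp_pos: [0.5954, 0.0623, 0.1665]
eef_rot: [2.139, 2.295, 0.008]
contact_force: [0.5, -0.5, 0.6]
grip_width: 0.0855
finger_force: 0.0
```

Call:
send_rows --rows '[0.1, -0.05, 0, 0, 1, 0.3, -0.2, 0, 0, 1, 0.55, -0.35, 0, 0, 1, 0.8, -0.5, 0, 0, 1, 1, -0.6, 0, 0, 1]'

```text
clock: 59.63
tcp_pos: [0.5095, 0.1786, 0.1609]
eef_rot: [-2.138, -2.299, 0.003]
contact_force: [-0.5, 0.5, -0.0]
grip_width: 0.0853
finger_force: 0.0
```

Call:
send_rows --rows '[0.1, -0.05, 0, -0.07, 1, 0.2, -0.1, 0, -0.15, 1, 0.3, -0.15, 0, -0.23, 1, 0.4, -0.2, 0, -0.31, 1, 0.5, -0.25, 0, -0.39, 1, 0.6, -0.3, 0, -0.47, 1, 0.7, -0.35, 0, -0.55, 1, 0.8, -0.4, 0, -0.63, 1, 0.9, -0.45, 0, -0.71, 1, 0.97, -0.5, 0, -0.79, 1, 1, -0.52, 0, -0.86, 1, 1, -0.52, 0, -0.885, 1]'

```text
clock: 60.63
tcp_pos: [0.4398, 0.2927, 0.1609]
eef_rot: [-0.157, -3.135, 0.0]
contact_force: [-0.1, -0.3, 0.2]
grip_width: 0.0857
finger_force: 0.0
```

```bash
python3 -c "
from h import *
go([.4347,.339,.0445],84)"
```

```text
t 60.63 tcp [0.4398 0.2927 0.1609] yaw 84.28 tilt [-0.002 -0.    -1.   ] w 0.0857 F [-0.1 -0.3  0.2] q7 0.27
units x,y,z,turn [0.079, 0.38, 0.97, np.float64(0.003)]
```

Call:
send_rows --rows '[0.02, 0.1, 0, 0.003, 1, 0.05, 0.25, 0, 0.003, 1, 0.075, 0.36, 0, 0.003, 1, 0.075, 0.385, 0, 0.003, 1, 0.075, 0.385, 0.1, 0.003, 1, 0.075, 0.385, 0.3, 0.003, 1, 0.075, 0.385, 0.5, 0.003, 1, 0.075, 0.385, 0.7, 0.003, 1, 0.075, 0.385, 0.85, 0.003, 1, 0.075, 0.385, 0.93, 0.003, 1, 0.075, 0.385, 0.97, 0.003, 1, 0.075, 0.385, 0.97, 0.003, 1]'

```text
clock: 61.63
tcp_pos: [0.438, 0.3374, 0.0443]
eef_rot: [-0.18, -3.135, 0.002]
contact_force: [0.2, 0.3, 0.3]
grip_width: 0.0856
finger_force: 0.0
```

Call:
send_rows --rows '[0, 0.01, 0, 0, 1, 0, 0.01, 0, 0, 0.3, 0, 0.01, 0, 0, 0, 0, 0.01, 0, 0, 0, 0, 0.01, 0, 0, 0, 0, 0.01, 0, 0, 0, 0, 0.01, 0, 0, 0, 0, 0.01, 0, 0, 0]'

```text
clock: 62.3
tcp_pos: [0.4391, 0.3395, 0.0462]
eef_rot: [0.18, 3.135, 0.0]
contact_force: [0.1, -2.2, 6.2]
grip_width: 0.0381
finger_force: 59.4
```

Call:
send_rows --rows '[0, 0, -0.05, 0, 0, 0, 0, -0.2, 0, 0, 0, 0, -0.4, 0, 0, 0, 0, -0.6, 0, 0, 0, 0, -0.8, 0, 0, 0, 0, -0.95, 0, 0, 0, 0, -1, 0, 0, 0, 0, -1, 0, 0]'

```text
clock: 62.97
tcp_pos: [0.4392, 0.3401, 0.1669]
eef_rot: [0.18, 3.134, 0.003]
contact_force: [-0.2, -0.2, -0.1]
grip_width: 0.038
finger_force: 60.2
```

Call:
send_rows --rows '[-0.06, -0.1, 0, 0.05, 0, -0.12, -0.2, 0, 0.12, 0, -0.18, -0.3, 0, 0.2, 0, -0.25, -0.42, 0, 0.28, 0, -0.32, -0.54, 0, 0.36, 0, -0.4, -0.66, 0, 0.44, 0, -0.47, -0.78, 0, 0.52, 0, -0.53, -0.88, 0, 0.6, 0, -0.57, -0.95, 0, 0.68, 0, -0.6, -1, 0, 0.76, 0, -0.6, -1, 0, 0.84, 0, -0.6, -1, 0, 0.885, 0]'

```text
clock: 63.97
tcp_pos: [0.4961, 0.2106, 0.1638]
eef_rot: [-2.156, -2.284, 0.004]
contact_force: [0.9, 0.1, -0.4]
grip_width: 0.038
finger_force: 60.2
```

```bash
python3 -c "
from h import *
go([.598,-.0055,.16],4)"
```

```text
t 63.97 tcp [0.4961 0.2106 0.1638] yaw 3.3 tilt [-0.002 -0.001 -1.   ] w 0.038 F [ 0.9  0.1 -0.4] q7 -0.72
units x,y,z,turn [-1.847, 0.744, 0.033, np.float64(-0.008)]
```

Call:
send_rows --rows '[-0.1, 0.04, 0, -0.008, 0, -0.3, 0.12, 0, -0.008, 0, -0.55, 0.22, 0, -0.008, 0, -0.78, 0.31, 0, -0.008, 0, -1, 0.4, 0, -0.008, 0]'

```text
clock: 64.38
tcp_pos: [0.5519, 0.0934, 0.1637]
eef_rot: [-2.132, -2.306, 0.004]
contact_force: [0.6, -0.0, -0.5]
grip_width: 0.0377
finger_force: 60.3
```

Call:
send_rows --rows '[-0.25, 0.1, 0, 0, 0, -0.5, 0.2, 0, 0, 0, -0.7, 0.28, 0, 0, 0, -0.82, 0.34, 0, 0, 0, -0.87, 0.34, 0.1, 0, 0, -0.87, 0.34, 0.25, 0, 0, -0.87, 0.34, 0.4, 0, 0, -0.87, 0.34, 0.5, 0, 0, -0.87, 0.34, 0.5, 0, 0, -0.87, 0.34, 0.5, 0, 0]'

```text
clock: 65.22
tcp_pos: [0.6002, -0.0042, 0.1045]
eef_rot: [-2.129, -2.307, 0.002]
contact_force: [-0.7, 0.4, -1.2]
grip_width: 0.0376
finger_force: 60.3
```

```bash
python3 -c "
from h import *
go([.5982,-.0092,.0515],4)"
```

```text
t 65.22 tcp [ 0.6002 -0.0042  0.1045] yaw 4.6 tilt [-0.002  0.001 -1.   ] w 0.0376 F [-0.7  0.4 -1.2] q7 -0.32
units x,y,z,turn [-0.041, -0.019, 0.441, np.float64(0.007)]
```

Call:
send_rows --rows '[-0.02, -0.01, 0.02, 0.007, 0, -0.04, -0.019, 0.1, 0.007, 0, -0.04, -0.019, 0.2, 0.007, 0, -0.04, -0.019, 0.3, 0.007, 0, -0.04, -0.019, 0.37, 0.007, 0, -0.04, -0.019, 0.41, 0.007, 0, -0.04, -0.019, 0.43, 0.007, 0, -0.04, -0.019, 0.44, 0.007, 0, -0.04, -0.019, 0.44, 0.007, 0]'

```text
clock: 65.97
tcp_pos: [0.5993, -0.0103, 0.0524]
eef_rot: [-2.145, -2.295, -0.0]
contact_force: [0.7, -0.2, -1.3]
grip_width: 0.0376
finger_force: 60.3
```

Call:
send_rows --rows '[0, 0, 0, 0, 0.3, 0, 0, 0, 0, 0.7, 0, 0, 0, 0, 1, 0, 0, 0, 0, 1, 0, 0, 0, 0, 1, 0, 0, 0, 0, 1]'

```text
clock: 66.47
tcp_pos: [0.5993, -0.0104, 0.0527]
eef_rot: [2.145, 2.295, 0.0]
contact_force: [-1.0, -0.4, 0.3]
grip_width: 0.0853
finger_force: 0.0
```

Call:
send_rows --rows '[0, 0, -0.1, 0, 1, 0, 0, -0.3, 0, 1, 0, 0, -0.6, 0, 1, 0, 0, -0.8, 0, 1, 0, 0, -1, 0, 1, 0, 0, -1, 0, 1]'

```text
clock: 66.97
tcp_pos: [0.6018, -0.0096, 0.1786]
eef_rot: [2.141, 2.291, 0.009]
contact_force: [0.2, 0.6, -0.4]
grip_width: 0.085
finger_force: 0.0
```

Call:
send_rows --rows '[0, -0.1, -0.1, 0, 1, 0, -0.3, -0.2, 0, 1, 0, -0.55, -0.3, 0, 1, 0, -0.8, -0.3, 0, 1, 0, -1, -0.3, 0, 1, 0, -1, -0.3, 0, 1]'

```text
clock: 67.47
tcp_pos: [0.4748, -0.0189, 0.209]
eef_rot: [-2.145, -2.295, 0.006]
contact_force: [-0.2, 0.1, -0.3]
grip_width: 0.0855
finger_force: 0.0
```

```bash
python3 -c "
from h import *
go([.45,0,.2],4)
im=manip.snapshot('top')
a=cv2.convertScaleAbs(cv2.resize(im[125:230,205:345],None,fx=4,fy=4,interpolation=cv2.INTER_CUBIC),alpha=1.5,beta=10)
b=cv2.convertScaleAbs(cv2.resize(im[180:300,395:475],None,fx=2.8,fy=2.8,interpolation=cv2.INTER_CUBIC),alpha=1.5,beta=10)
o=np.zeros((420,800,3),np.uint8);o[:,:560]=a;o[:336,565:789]=b;cv2.imwrite('pics/f.png',o)"
```

```text
t 67.47 tcp [ 0.4748 -0.0189  0.209 ] yaw 3.88 tilt [-0.003 -0.002 -1.   ] w 0.0855 F [-0.2  0.1 -0.3] q7 -0.21
units x,y,z,turn [0.172, -0.195, 0.076, np.float64(-0.001)]
```

View pics/f.png

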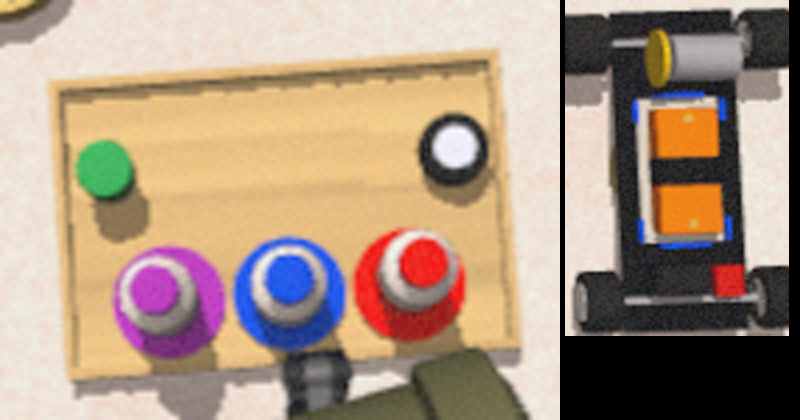

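The caps are at P(156,289), B(290,279) and R(423,263) over their pads. The battery spans (650,110)–(722,233) inside the stops. I'll check the numbers.

```bash
python3 -c "
from h import *
f=lambda P:np.array(P,float)/4+[205,125]
c=ray('top',f([(156,289),(290,279),(423,263)]),.11);p=ray('top',f([(169.5,302),(290,293),(410.5,284.5)]),.01)
print((c-p)[:,:2].round(4))
g=lambda P:(np.array(P,float)-[565,0])/2.8+[395,180]
b=ray('top',g([(650,110),(719,107),(723,233),(658,237)]),.059);print('bat',b.mean(0),np.degrees(np.arctan2(*(b[0]+b[1]-b[2]-b[3])[1::-1])))
"
```

```text
[[-0.0014  0.0006]
 [-0.0014  0.0005]
 [ 0.002   0.0008]]
bat [ 0.49514134 -0.347437    0.059     ] 0.8075404805842247
```

All the errors are within about 3 mm, so I'll hand in.

```bash
python3 -c "
from rig import manip
print(manip.hand_in())"
```

```text
the job is handed in; nothing more can be done
None
```

The job is handed in at about 67 s: the battery lies inside the car's stops and each bottle stands on its own pad, all within about 3 mm by the last top-camera check; the first grip on the red bottle slipped to its cap and was redone, and no verdict was returned.

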